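# Unpile the nurse's things and put each back in its place on the rack

## Robot

A 7-joint arm with a two-finger parallel gripper is mounted at the origin on the work surface. World frame = base frame: x ahead of the robot, y to its left, z up, the work surface at z = 0. Lengths are in m, angles in rad, forces in N, time in s.
With the tool pointing down it reaches from about 0.4 to 0.85 m from the base axis. Payload 10.4 kg.
Tool frame: the origin (TCP) lies on the centre line of the jaws, within the pads' length; the fingertips stand 14 mm ahead of it and the grasp point (between the pads) lies 5 mm behind it (tip_reach is the z of the fingertips in the tool frame, in m); z points along the fingers, x is the direction in which the jaws open and shut, and the axes are right-handed (so a half turn about z gives the same grasp; the last joint's range is limited). The gripper opens to 87 mm and grips with 3 to 60 N. Pads are 19 mm wide; open, the fingers measure 117 mm over their backs; the gripper's body (75 mm by 190 mm) begins 51 mm behind the grasp point.
Start: joints at [1.092, 0.332, -0.065, 1.46, 0.022, 1.35, -0.088], TCP at [0.275, -0.561, 0.237] pointing down, gripper open.
Joint ranges: [-2.6, 2.6], [-0.5, 2.12], [-1.47, 1.34], [0.16, 2.42], [-1.27, 4.41], [0.06, 2.06], [-2.6, 2.6]. Speed limits (rad/s): [2.22, 2.22, 2.79, 2.79, 3.14, 3.14, 3.14].

## Interface

Orientations are given as a unit quaternion [x, y, z, w].
In Python, from bench import * gives the robot as it stands.
- The arm moves only by the tool carry_out, never from a script. Its argument "rows" is a list of rows, each a list of 5 numbers: the closure, from -1 (fully open) to 1 (shut), so that 0 is half open, then the shift along the tool's x, y, z in units of 30 mm (1.0 is 30 mm), then the turn about the tool's z in units of 5 degrees (1.0 is 5 degrees). In form: [[jaw, x, y, z, turn], ...]. A call has 1 to 20 rows; each row shifts and turns the pose as measured when the row begins, along the tool's axes as they then stand; what a row does not reach is not made up. A row lasts 1/12 s, in which the tool goes at most 41.7 mm and 7.16 degrees, less where a joint would pass 70% of its speed; a pose out of reach is approached as far as the arm can. A call is refused whole if a number of a shift passes 1 or a number of a turn 1, either way. A call with a gripper value outside its range is refused whole. The fingers move at their own pace and stop on an object; "force" is the grip in N (left out, the last holds). Time passes only in rows, so rows that do not move let the fingers close. It gives the time, the measured TCP pose, the force and the opening at its end, in the units of the state.
- read_state(): the state, without advancing time (a new reading comes with each control period).
- camera(name): name is "side" or "top" or "wrist"; returns the picture (420x560x3 uint8, blue, green, red); there is no depth.
- camera_info(name): a dict with "fx", "fy", "cx", "cy" (pixels), "extrinsics" (4x4, takes a point from camera to world coordinates); the wrist camera has in their place "tool_from_camera" (4x4, takes a point from camera to tool coordinates, whose origin is the TCP and whose axes are the tool frame's). Camera axes: x right, y down, z forward; pixel columns grow to the right and rows downward; lengths in m; the calibration is good to about 2 mm. A picture is of the moment at which its call begins: read the wrist's pose just before it. camera_info takes no time and is no camera call.
- close_job(): hands the job in, once; it reports no verdict.
Trained networks look in the newest picture that a camera, given by its name, has taken for a name from the list of things; names that differ only in an ending like _2 or _b are one class to them, and where a whole thing is asked for, a point or a joint stands for the part that bears it (a point fixed in the world has none). Each returns a list of dicts, best first, with "conf" (0 to 1); they miss things now and then, are a little off and sometimes report something else, mostly with a low value. They report only what shows in the picture. A call takes as long as a camera call.
- recognise(query, camera): "box" ([centre column, centre row, width, height] in pixels, round what is visible of it).
- silhouettes(query, camera): "mask" (420x560 bool, what is visible of it) and "box" ([centre column, centre row, width, height] in pixels, round what is visible of it).
- pinpoint(query, camera): "xy" ([column, row] in pixels: a listed point, or the origin of a listed thing).
The state is a dict: "time": time; "joint_positions": joint angles; "joint_vel": joint speeds; "joint_torque": joint torques, N m; "ee_pos": TCP position; "eef_rot": TCP orientation; "ft_force": force on the tool from outside, world axes, zero at the start; "torque": the same for the moment, N m; "width": finger opening in m.
Only numpy, scipy, OpenCV 4.12 (cv2) and the standard library are available. Lean on these libraries where they do the work, as an engineer would, in place of code of your own. Each camera call takes 0.05 s, during which the arm holds its last target. There are 200 camera calls.

## Task

Someone left a pile on the bench: take it apart and set each thing upright in its own place on the low tier of the rack. The amber pill jar goes in the empty well of the green jar caddy, the kidney dish flat on the blue-lined tray, the carton of probe covers flat in the dispenser's refill bay, and the steel instrument tin flat in the wire basket, the long things lying lengthwise in their places. Set everything down rather than drop it, never tip the glass jar over, and leave the ear thermometer and the green jar where they are.

Things in the scene. Friction and masses are not known exactly. Their poses are not given: they have to be found in the camera images.
- jar: Amber glass pill jar, paper label, white cap, upright on top of the pile: stands on the dish's floor near its waist. Round, body 44 mm diameter up to 56 mm height, cap 41 mm diameter from 64 to 80 mm (its top), 0.13 kg. Origin: centre of its underside, z up. In the dish its lowest 27 mm are below the dish's rim: grip the body above that.
- dish: Stainless kidney dish lying crosswise on the carton. 165 mm (its x) by 75 mm (y), 30 mm high, walls and floor 3 mm, 0.13 kg. Origin: underside, centre of the outline's bounding rectangle; z up. It bends: the convex long side faces +y. Grip it across the waist (x = 0), closing along y: 62 mm wide outside there, the waist's middle 6.4 mm from the origin towards +y.
- carton: White carton of probe covers with a blue band and panel, 130 mm (its x) by 56 mm (y) by 48 mm high, stiff, 0.16 kg, lying flat on the tin, under the dish. Origin: centre of its underside, z up. Its long axis lies within 0.1 rad of the tin's; the dish lies across both.
- tin: Stainless instrument tin with a flat lid fixed shut, 170 mm (its x) by 60 mm (y) by 42 mm high, 0.42 kg, the bottom of the pile, on the bench (z = 0), its long axis roughly crosswise to the robot's x. Origin: centre of its underside, z up. The bench also carries a steel cup of bamboo spatulas, 156 mm high, over 20 cm from the pile's middle.
- caddy: Green plastic jar caddy, block 150 x 78 mm, 16 mm high, with two round wells along its x, 60 mm diameter, 10 mm deep, 75 mm apart. Fixed on the rack's low tier. Origin: underside, below the centre of the EMPTY well, the one nearer the robot; the well's floor is 6 mm above the origin. The far well (+75 mm in x, away from the robot) holds the green jar.
- tray: White enamel dressing tray with blue rim and liner, inside 193 mm (its x) by 103 mm (y), rim 13 mm high. Fixed on the low tier. Origin: centre of its underside; floor 4 mm above that. The low tier is a deck 40 mm above the bench; the four places stand on it side by side about 145 mm apart, in any order, x axes pointing away from the robot; its front edge is 105 mm before their middles.
- dispenser: White plastic probe cover dispenser. Its open refill bay with grey floor is 158 mm (its x) by 84 mm (y) inside, walls 14 mm high; at the bay's far (+x) end, x = 83 to 129 mm, a white housing with a blue spring flap stands 67 mm high. Fixed on the low tier. Origin: underside, centre of the bay; the bay's floor is 4 mm above that.
- basket: Steel wire autoclave basket with fold-down end loops, inside 198 mm (its x) by 88 mm (y), walls 18 mm high over its underside. Fixed on the low tier. Origin: centre of its underside; its floor is 6 mm above that.
- thermometer: White ear thermometer with a clear probe cone pointing up, lying in a grey cradle on the bench, over 20 cm from the pile's middle; 134 mm long, 50 mm wide, its tip 71 mm above the bench. Origin: underside, near its middle. Leave it where it is.
- spare_jar: Green glass jar with black cap, same size as the amber jar (44 mm diameter, 80 mm high), standing in the far well of the caddy. Origin: centre of its underside. Leave it where it is.

How it is judged:
By the outcome, as a careful person would: the job done as asked, in the order asked, and still so for the second after the job is handed in, with the robot touching nothing.
It also fails if it takes over 112 s, if anything falls off the work surface, if the arm or the gripper's body presses on something with over 40 N, if the wrist force passes 120 N, or if a joint passes its speed limit or range.

## Working session

There is one attempt and no reset: what is moved stays moved. The work goes in short steps, Python scripts to look and compute and a tool call to move; the robot and the scene stay as the last step left them, time stands still between calls to the robot, and variables do not carry over. Pictures are saved under pics/ and viewed, about 12 in all and at most 16, crops included, and the job is handed in when it is done.

Besides the shell and the picture viewer there is one more tool, called after ">>>" as name(argument=value, ...) on one line, values as JSON. carry_out: Moves the arm, as the interface text tells. Its arguments: {"type":"object","properties":{"rows":{"type":"array","items":{"type":"array","items":{"type":"number"}}},"force":{"type":"number"}},"required":["rows"]}

```bash
mkdir -p pics; ls; cat > h.py <<'E'
from bench import *
import numpy as np, cv2
from scipy.spatial.transform import Rotation as R
def cam(name):
    i=camera_info(name)
    if 'extrinsics' in i: T=np.array(i['extrinsics'])
    else:
        s=read_state(); T=np.eye(4); T[:3,:3]=R.from_quat(s['eef_rot']).as_matrix(); T[:3,3]=s['ee_pos']; T=T@np.array(i['tool_from_camera'])
    return i,T
def ray(c,uv,z):
    i,T=c; d=T[:3,:3]@np.array([(uv[0]-i['cx'])/i['fx'],(uv[1]-i['cy'])/i['fy'],1]); o=T[:3,3]
    return o+d*(z-o[2])/d[2]
def proj(c,P):
    i,T=c; p=(np.atleast_2d(P)-T[:3,3])@T[:3,:3]
    return np.c_[p[:,0]/p[:,2]*i['fx']+i['cx'],p[:,1]/p[:,2]*i['fy']+i['cy']]
def st():
    s=read_state(); r=R.from_quat(s['eef_rot']).as_matrix()
    print('t',round(s['time'],2),'tcp',np.round(s['ee_pos'],4),'toolx',np.round(r[:,0],3),'z',np.round(r[:,2],3),'F',np.round(s['ft_force'],1),'w',round(s['width'],4)); return s
E
python3 - <<'E'
from h import *
s=st(); print(s['joint_positions'])
for n in ['top','side','wrist']:
    im=camera(n); cv2.imwrite(f'pics/{n}0.png',im)
    c=cam(n); print(n,c[0]['fx'],np.round(c[1],3).tolist())
    if n=='wrist': continue
    for q in ['jar','dish','carton','tin','caddy','tray','dispenser','basket','thermometer','spare_jar']:
        r=pinpoint(q,n); print(q,[(np.round(k['xy']),round(k['conf'],2)) for k in r[:2]])
E
```

```text
pics
t 0.0 tcp [ 0.2749 -0.5609  0.2358] toolx [ 0.44  -0.898 -0.001] z [-0.001  0.001 -1.   ] F [ 0.8  0.7 -0.6] w 0.0871
[ 1.09244976  0.33286345 -0.06472108  1.46095223  0.02160201  1.34989822
 -0.08851602]
top 380.8152655872411 [[0.016, -0.994, 0.105, 0.465], [-0.999, -0.02, -0.035, 0.016], [0.037, -0.104, -0.994, 0.771], [0.0, 0.0, 0.0, 1.0]]
jar [(array([128., 290.]), 0.89), (array([268., 267.]), 0.55)]
dish [(array([120., 296.]), 0.64)]
carton [(array([136., 289.]), 0.71)]
tin [(array([139., 292.]), 0.95)]
caddy [(array([232., 163.]), 0.8)]
tray [(array([304., 168.]), 0.75), (array([136., 289.]), 0.39)]
dispenser [(array([157., 171.]), 0.96)]
basket [(array([379., 168.]), 0.67), (array([125., 298.]), 0.65)]
thermometer [(array([270., 267.]), 0.95)]
spare_jar [(array([230., 129.]), 0.74)]
side 537.5328906977062 [[-0.968, -0.184, 0.17, 0.368], [-0.25, 0.761, -0.599, 0.618], [-0.019, -0.623, -0.782, 0.853], [0.0, 0.0, 0.0, 1.0]]
jar [(array([330., 328.]), 0.64)]
dish [(array([332., 336.]), 0.85)]
carton [(array([326., 346.]), 0.97), (array([178., 224.]), 0.23)]
tin [(array([326., 360.]), 0.91)]
caddy [(array([218., 232.]), 0.62)]
tray [(array([238., 175.]), 0.94), (array([332., 227.]), 0.52)]
dispenser [(array([200., 300.]), 0.62)]
basket [(array([259., 125.]), 0.7)]
thermometer [(array([333., 229.]), 0.68)]
spare_jar [(array([176., 222.]), 0.84)]
wrist 333.8671953281211 [[0.441, -0.868, -0.227, 0.339], [-0.898, -0.426, -0.112, -0.53], [0.0, 0.253, -0.967, 0.384], [0.0, 0.0, 0.0, 1.0]]
```

View pics/top0.png

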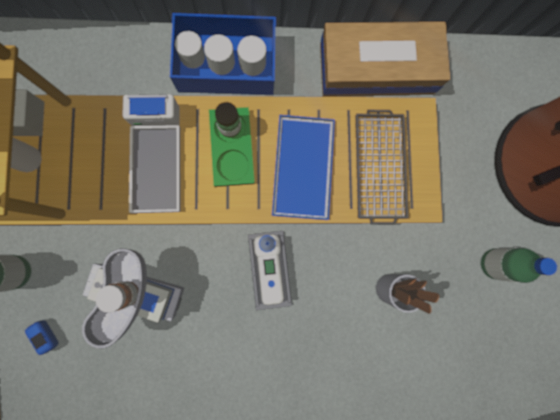

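View pics/side0.png

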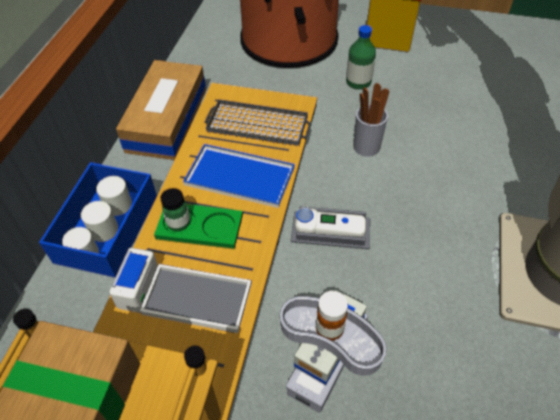

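```bash
python3 - <<'E'
from h import *
c=cam('top'); d=cam('side')
# object: (top px, side px, origin z)
L={'jar':((128,290),(330,328),.093),'dish':((120,296),(332,336),.09),'carton':((136,289),(326,346),.042),'tin':((139,292),(326,360),0),
'caddy':((232,163),(218,232),.04),'tray':((304,168),(238,175),.04),'disp':((157,171),(200,300),.04),'basket':((379,168),(259,125),.04),'therm':((270,267),(333,229),0),'spare':((230,129),(176,222),.046)}
for k,(a,b,z) in L.items(): print(k,ray(c,a,z).round(3),ray(d,b,z).round(3))
E
```

```text
jar [0.395 0.246 0.093] [0.39  0.249 0.093]
dish [0.385 0.26  0.09 ] [0.385 0.26  0.09 ]
carton [0.392 0.249 0.042] [0.392 0.257 0.042]
tin [0.382 0.256 0.   ] [0.389 0.262 0.   ]
caddy [0.636 0.078 0.04 ] [0.63  0.084 0.04 ]
tray [ 0.63  -0.063  0.04 ] [ 0.635 -0.061  0.04 ]
disp [0.617 0.222 0.04 ] [0.615 0.226 0.04 ]
basket [ 0.633 -0.212  0.04 ] [ 0.633 -0.212  0.04 ]
therm [ 0.435 -0.001  0.   ] [ 0.427 -0.003  0.   ]
spare [0.702 0.083 0.046] [0.712 0.085 0.046]
```

>>> carry_out(rows=[[-1, 0, 0, -0.3, -0.84], [-1, 0, 0, -0.3, -0.84], [-1, 0, 0, -0.3, -0.84], [-1, 0, 0, -0.3, -0.84], [-1, 0, 0, -0.3, -0.84], [-1, 0, 0, -0.3, -0.84], [-1, 0, 0, -0.3, -0.84], [-1, 0, 0, -0.3, -0.84], [-1, 0, 0, -0.3, -0.84], [-1, 0, 0, -0.3, -0.84]])

```text
time: 1.98
ee_pos: [0.2746, -0.5603, 0.3279]
eef_rot: [0.985, -0.174, -0.002, -0.002]
ft_force: [0.0, 0.2, -0.1]
width: 0.0869
```

```bash
cat >> h.py <<'E'
def go(xyz,yaw=None):
    "print turn units, then tool-axis shift units to reach TCP xyz (after the turn to jaw yaw deg, modulo 180)"
    s=st(); r=R.from_quat(s['eef_rot']).as_matrix(); y0=np.degrees(np.arctan2(r[1,0],r[0,0])); dy=0
    if yaw is not None: dy=(yaw-y0+90)%180-90
    y=np.radians(y0+dy); d=np.array(xyz)-s['ee_pos']
    print('yaw now %.1f turn %.2f'%(y0,-dy/5),'shift units',np.round([d@[np.cos(y),np.sin(y),0],d@[np.sin(y),-np.cos(y),0],-d[2]],4)/.03)
E
python3 - <<'E'
from h import *
go([.45,-.15,.33],-22)
s=read_state()
E
```

```text
t 1.98 tcp [ 0.2746 -0.5603  0.3279] toolx [ 0.939 -0.343 -0.004] z [-0.002  0.004 -1.   ] F [ 0.   0.2 -0.1] w 0.0869
yaw now -20.0 turn 0.39 shift units [  0.3  -14.87  -0.07]
```

>>> carry_out(rows=[[-1, 0, -1, 0, 0], [-1, 0, -1, 0, 0], [-1, 0, -1, 0, 0], [-1, 0, -1, 0, 0], [-1, 0, -1, 0, 0], [-1, 0, -1, 0, 0], [-1, 0, -1, 0, 0], [-1, 0, -1, 0, 0], [-1, 0, -1, 0, 0], [-1, 0, -1, 0, 0], [-1, 0, -1, 0, 0], [-1, 0, -1, 0, 0], [-1, 0, -1, 0, 0], [-1, 0, -1, 0, 0], [-1, 0, -1, 0, 0]])

```text
time: 3.23
ee_pos: [0.4299, -0.1244, 0.3297]
eef_rot: [0.984, -0.177, 0.0, 0.003]
ft_force: [1.0, 0.5, 0.2]
width: 0.087
```

>>> carry_out(rows=[[-1, -0.47, -0.92, 0, 0.1], [-1, -0.47, -0.92, 0, 0], [-1, -0.47, -0.92, 0, 0.1], [-1, -0.47, -0.92, 0, 0], [-1, -0.47, -0.92, 0, 0.1], [-1, -0.47, -0.92, 0, 0], [-1, -0.47, -0.92, 0, 0], [-1, -0.47, -0.92, 0, 0], [-1, -0.47, -0.92, 0, 0], [-1, -0.47, -0.92, 0, 0], [-1, -0.47, -0.92, 0, 0], [-1, -0.47, -0.92, 0, 0], [-1, -0.47, -0.92, 0, 0]])

```text
time: 4.32
ee_pos: [0.3874, 0.2974, 0.3297]
eef_rot: [0.982, -0.191, 0.007, 0.004]
ft_force: [1.0, -0.2, 0.3]
width: 0.0868
```

```bash
python3 - <<'E'
from h import *
s=st(); print(np.round(s['joint_positions'],2))
c=cam('wrist'); im=camera('wrist')
zs=dict(jar=.093,dish=.09,carton=.042,tin=0)
for q in zs:
    r=pinpoint(q,'wrist')
    for k in r[:2]: print(q,np.round(k['xy']),round(k['conf'],2),ray(c,k['xy'],zs[q]).round(4))
for q,z in [('dish',.12),('jar',.173),('carton',.09),('tin',.042)]:
    r=silhouettes(q,'wrist')
    if r:
        m=r[0]['mask'].astype(np.uint8); print(q,r[0]['conf'],r[0]['box'])
        cn,_=cv2.findContours(m,cv2.RETR_EXTERNAL,cv2.CHAIN_APPROX_NONE); cv2.drawContours(im,cn,-1,(0,0,255),1)
        P=np.array([ray(c,p[0],z)[:2] for k in cn for p in k]); rr=cv2.minAreaRect((P*1000).astype(np.float32)); print(rr)
cv2.imwrite('pics/w1.png',im)
E
```

```text
t 4.32 tcp [0.3874 0.2974 0.3297] toolx [ 0.927 -0.375  0.015] z [ 0.012 -0.01  -1.   ] F [ 1.  -0.2  0.3] w 0.0868
[ 0.4   0.09 -1.2   1.61  0.1   1.5  -1.19]
jar [294. 220.] 0.59 [0.3925 0.2491 0.093 ]
dish [287. 214.] 0.85 [0.3875 0.2581 0.09  ]
dish 0.98 [287.6, 217.9, 149.9, 78.0]
((388.71044921875, 262.2267150878906), (78.65171813964844, 166.384033203125), 74.77682495117188)
jar 0.69 [297.8, 232.2, 43.3, 59.5]
((395.2237548828125, 260.29302978515625), (60.11707305908203, 39.87881851196289), 81.19258880615234)
carton 0.67 [289.5, 213.8, 56.0, 109.3]
((391.0328369140625, 252.19358825683594), (135.63877868652344, 55.72753143310547), 72.51557159423828)
tin 0.78 [283.0, 164.4, 51.6, 58.7]
((404.0464782714844, 312.1098937988281), (70.00270080566406, 61.74345397949219), 73.9651107788086)
```

View pics/w1.png

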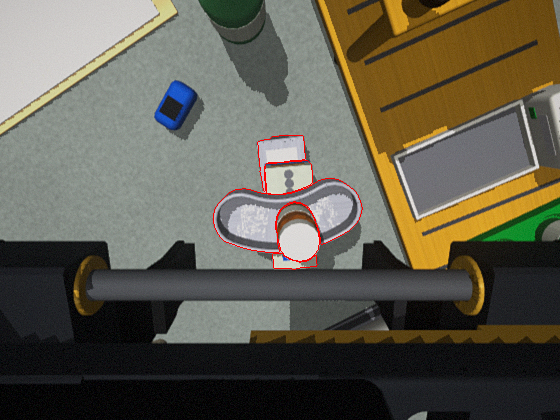

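```bash
python3 - <<'E'
from h import *
go([.393,.249,.139],-15)
E
```

```text
t 4.77 tcp [0.3883 0.2948 0.3292] toolx [ 0.926 -0.376  0.014] z [ 0.011 -0.011 -1.   ] F [-0.5 -0.4  0.2] w 0.0868
yaw now -22.1 turn -1.42 shift units [0.55       1.43333333 6.34      ]
```

>>> carry_out(rows=[[-1, 0, 0, 0.5, -0.7], [-1, 0, 0, 0.5, -0.7], [-1, 0.25, 0.7, 0.5, 0], [-1, 0.25, 0.7, 0.5, 0], [-1, 0, 0, 0.5, 0], [-1, 0, 0, 0, 0], [-1, 0, 0, 0, 0]])

```text
time: 5.35
ee_pos: [0.3952, 0.2429, 0.2537]
eef_rot: [0.991, -0.133, 0.01, 0.006]
ft_force: [0.9, -0.4, -0.2]
width: 0.0873
```

```bash
python3 - <<'E'
from h import *
go([.393,.249,.139],-15); im=camera('wrist'); c=cam('wrist')
r=silhouettes('jar','wrist'); print([k['conf'] for k in r[:1]])
ang=np.linspace(0,6.28,40)
for z,rad in [(.173,.0205),(.157,.0205),(.093+.056,.022)]:
    cv2.polylines(im,[proj(c,[[.393+rad*np.cos(a),.249+rad*np.sin(a),z] for a in ang]).astype(int)],1,(0,0,255))
cv2.imwrite('pics/w2.png',im[150:]); 
E
```

```text
t 5.35 tcp [0.3952 0.2429 0.2537] toolx [ 0.964 -0.264  0.021] z [ 0.018 -0.014 -1.   ] F [ 0.9 -0.4 -0.2] w 0.0873
yaw now -15.3 turn -0.06 shift units [-0.12333333 -0.17666667  3.82333333]
[0.64]
```

View pics/w2.png

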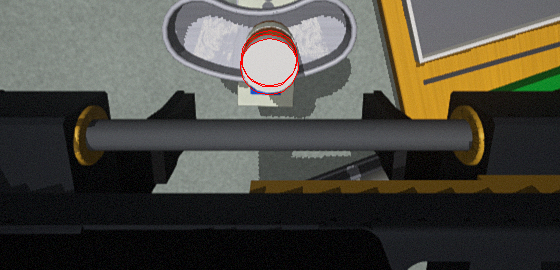

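>>> carry_out(rows=[[-1, -0.1, -0.1, 0.9, 0], [-1, 0, 0, 0.9, 0], [-1, 0, 0, 0.9, 0], [-1, 0, 0, 0.7, 0], [-1, 0, 0, 0.4, 0], [-1, 0, 0, 0, 0]])

```text
time: 5.95
ee_pos: [0.3991, 0.2519, 0.1425]
eef_rot: [0.991, -0.132, 0.015, 0.002]
ft_force: [0.3, -0.1, -0.0]
width: 0.087
```

```bash
python3 - <<'E'
from h import *
go([.3925,.247,.139],-15); im=camera('side')
cv2.imwrite('pics/s2.png',cv2.resize(im[220:420,200:460],None,fx=2.5,fy=2.5)); 
E
```

```text
t 5.95 tcp [0.3991 0.2519 0.1425] toolx [ 0.965 -0.261  0.029] z [ 0.028 -0.007 -1.   ] F [ 0.3 -0.1 -0. ] w 0.087
yaw now -15.1 turn -0.02 shift units [-0.17        0.21666667  0.11666667]
```

View pics/s2.png

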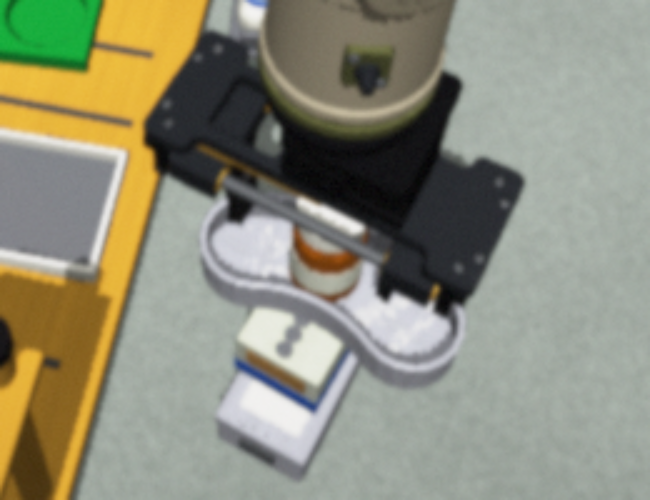

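>>> carry_out(rows=[[-1, -0.17, 0.2, 0.1, 0], [-0.2, 0, 0, 0, 0], [0.2, 0, 0, 0, 0], [1, 0, 0, 0, 0], [1, 0, 0, 0, 0], [1, 0, 0, 0, 0], [1, 0, 0, 0, 0], [1, 0, 0, 0, 0]], force=18)

```text
time: 6.67
ee_pos: [0.3952, 0.2499, 0.1463]
eef_rot: [0.991, -0.131, 0.019, -0.0]
ft_force: [-0.2, 0.0, 1.4]
width: 0.0483
```

>>> carry_out(rows=[[1, 0, 0, -0.2, 0], [1, 0, 0, -0.5, 0], [1, 0, 0, -0.8, 0], [1, 0, 0, -0.8, 0], [1, 0, 0, -0.8, 0], [1, 0, 0, -0.6, 0], [1, 0, 0, -0.3, 0], [1, 0, 0, 0, 0]])

```text
time: 7.33
ee_pos: [0.3882, 0.2508, 0.2717]
eef_rot: [0.991, -0.13, 0.016, 0.0]
ft_force: [-0.6, -0.5, -0.5]
width: 0.0434
```

```bash
python3 - <<'E'
from h import *
s=st(); print(np.round(s['joint_positions'],2))
im=camera('top'); c=cam('top'); d=cam('side')
zs=dict(caddy=(.056,),tray=(.053,),dispenser=(.054,),basket=(.058,))
for q in zs:
    for k in pinpoint(q,'top')[:1]: print(q,'top',ray(c,k['xy'],.04).round(4))
    r=silhouettes(q,'top')
    if r:
        m=r[0]['mask'].astype(np.uint8)
        cn,_=cv2.findContours(m,cv2.RETR_EXTERNAL,cv2.CHAIN_APPROX_NONE)
        P=np.array([ray(c,p[0],zs[q][0])[:2] for k in cn for p in k]); print(cv2.minAreaRect((P*1000).astype(np.float32)))
        cv2.drawContours(im,cn,-1,(0,0,255),1)
camera('side')
for q in zs:
    for k in pinpoint(q,'side')[:1]: print(q,'side',ray(d,k['xy'],.04).round(4))
cv2.imwrite('pics/t3.png',im)
go([.633,.081,.2],90)
E
```

```text
t 7.33 tcp [0.3882 0.2508 0.2717] toolx [ 0.966 -0.257  0.032] z [ 0.032 -0.005 -0.999] F [-0.6 -0.5 -0.5] w 0.0434
[ 0.55 -0.04 -1.18  1.79 -0.01  1.35 -0.89]
caddy top [0.6386 0.0765 0.04  ]
((664.7816772460938, 79.1357650756836), (154.0193634033203, 79.87449645996094), 6.2285685539245605)
tray top [ 0.6315 -0.0644  0.04  ]
((630.0682373046875, -60.635841369628906), (109.61764526367188, 199.86361694335938), 86.57455444335938)
dispenser top [ 0.6334 -0.0575  0.04  ]
basket top [ 0.6351 -0.2177  0.04  ]
((633.8439331054688, -210.37246704101562), (221.89581298828125, 97.71611022949219), 1.0803391933441162)
caddy side [0.6301 0.0813 0.04  ]
tray side [ 0.635  -0.0562  0.04  ]
dispenser side [0.6205 0.2238 0.04  ]
basket side [ 0.6263 -0.2078  0.04  ]
t 8.03 tcp [0.3876 0.2503 0.2699] toolx [ 0.966 -0.257  0.03 ] z [ 0.029 -0.005 -1.   ] F [ 0.6 -1.3 -0.4] w 0.0436
yaw now -14.9 turn 15.02 shift units [ 5.64333333 -8.18        2.33      ]
```

View pics/t3.png

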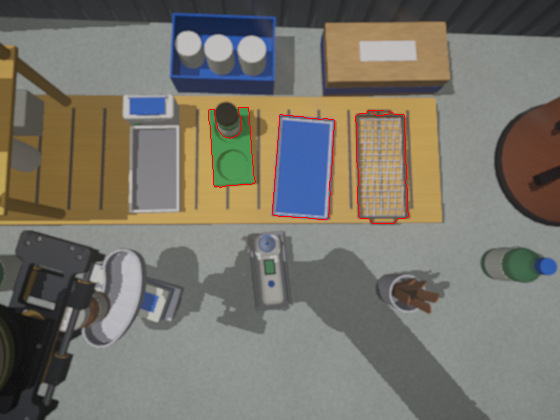

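>>> carry_out(rows=[[1, 0, 0, 0, -1], [1, 0, 0, 0, -1], [1, 0, 0, 0, -1], [1, 0, 0, 0, -1], [1, 0, 0, 0, -1], [1, 0, 0, 0, -1], [1, 0, 0, 0, -1], [1, 0, 0, 0, -1], [1, 0, 0, 0, -1], [1, 0, 0, 0, -1], [1, 0, 0, 0, -1], [1, 0, 0, 0, -1], [1, 0, 0, 0, -1], [1, 0, 0, 0, -1], [1, 0, 0, 0, -1], [1, 0, 0, 0, -1], [1, 0, 0, 0, -1], [1, 0, 0, 0, -1], [1, 0, 0, 0, -1], [1, 0, 0, 0, -1]])

```text
time: 9.7
ee_pos: [0.3879, 0.2502, 0.2698]
eef_rot: [0.708, 0.706, 0.009, 0.012]
ft_force: [0.2, 0.1, -0.2]
width: 0.0433
```

```bash
python3 - <<'E'
from h import *
c=cam('top'); print(ray(c,(234,164),.056))
go([.59,.079,.24],94)
E
```

```text
[0.63041078 0.07258206 0.056     ]
t 9.7 tcp [0.3879 0.2502 0.2698] toolx [ 0.002  1.    -0.005] z [ 0.03  -0.005 -1.   ] F [ 0.2  0.1 -0.2] w 0.0433
yaw now 89.9 turn -0.83 shift units [-6.16333333  6.32333333  0.99333333]
```

>>> carry_out(rows=[[1, -0.4, 0.4, 0, -0.4], [1, -0.77, 0.79, 0, -0.4], [1, -0.8, 0.8, 0.1, 0], [1, -0.8, 0.8, 0.1, 0], [1, -0.8, 0.8, 0.1, 0], [1, -0.8, 0.8, 0.1, 0], [1, -0.8, 0.8, 0.1, 0], [1, -0.5, 0.6, 0.1, 0], [1, -0.2, 0.3, 0.1, 0], [1, 0, 0, 0, 0], [1, 0, 0, 0, 0]])

```text
time: 10.62
ee_pos: [0.5924, 0.0785, 0.2529]
eef_rot: [0.679, 0.734, 0.008, 0.014]
ft_force: [0.0, 1.0, -1.2]
width: 0.0434
```

```bash
python3 - <<'E'
from h import *
s=st(); print(np.round(s['joint_positions'],2)); c=cam('wrist'); im=camera('wrist')
for q in ['caddy','spare_jar','jar']:
    for k in pinpoint(q,'wrist')[:2]: print(q,k['conf'],np.round(k['xy']),ray(c,k['xy'],.046 if q!='caddy' else .04))
cv2.imwrite('pics/w4.png',im)
E
```

```text
t 10.62 tcp [0.5924 0.0785 0.2529] toolx [-0.078  0.997 -0.01 ] z [ 0.03  -0.008 -1.   ] F [ 0.   1.  -1.2] w 0.0434
[ 0.51  0.38 -0.93  1.5   0.32  1.39  1.21]
jar 0.68 [274. 237.] [0.65513354 0.07767143 0.046     ]
```

View pics/w4.png

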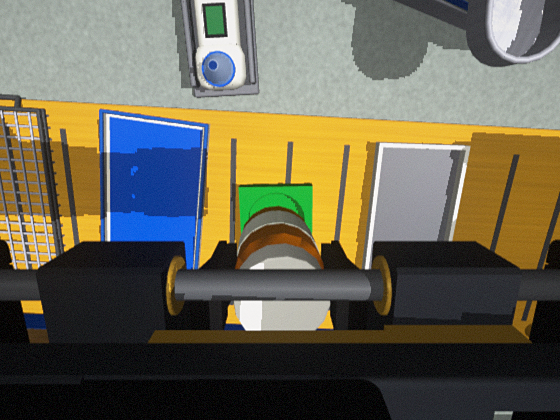

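```bash
python3 - <<'E'
from h import *
c=cam('wrist'); 
for p in [(238,185),(312,184),(276,193)]: print(ray(c,p,.056).round(4))
for a,b in [((101,110),(208,126)),]: print('tray',ray(c,a,.053).round(4),ray(c,b,.053).round(4))
print('disp',ray(c,(373,143),.056).round(4),ray(c,(468,146),.056).round(4))
E
```

```text
[0.5966 0.0362 0.056 ]
[0.5891 0.1134 0.056 ]
[0.6019 0.0767 0.056 ]
tray [ 0.5323 -0.1041  0.053 ] [0.5392 0.0029 0.053 ]
disp [0.5421 0.1701 0.056 ] [0.5373 0.2657 0.056 ]
```

```bash
python3 - <<'E'
from h import *
go([.627,.079,.135],95)
E
```

```text
t 10.82 tcp [0.5917 0.0798 0.254 ] toolx [-0.08   0.997 -0.011] z [ 0.032 -0.009 -0.999] F [-1.1  0.9 -1.9] w 0.0434
yaw now 94.6 turn -0.08 shift units [-0.13        1.17        3.96666667]
```

>>> carry_out(rows=[[1, -0.1, 0.5, 0.3, 0], [1, 0, 0.5, 0.7, 0], [1, 0, 0, 0.8, 0], [1, 0, 0, 0.8, 0], [1, 0, 0, 0.8, 0], [1, 0, 0, 0.4, 0], [1, 0, 0, 0.2, 0], [1, 0, 0, 0, 0], [1, 0, 0, 0, 0]])

```text
time: 11.57
ee_pos: [0.6258, 0.0855, 0.1388]
eef_rot: [0.674, 0.738, 0.011, 0.019]
ft_force: [0.8, -0.0, -0.7]
width: 0.0439
```

```bash
python3 - <<'E'
from h import *
go([.627,.079,.100],95)
im=camera('side'); c=cam('side'); 
ang=np.linspace(0,6.28,40)
for z,rad,x,y in [(.056,.03,.631,.079)]:
    cv2.polylines(im,[proj(c,[[x+rad*np.cos(a),y+rad*np.sin(a),z] for a in ang]).astype(int)],1,(0,0,255))
cv2.imwrite('pics/s5.png',cv2.resize(im[140:300,140:300],None,fx=3.7,fy=3.7)); 
E
```

```text
t 11.57 tcp [0.6258 0.0855 0.1388] toolx [-0.09   0.996 -0.013] z [ 0.044 -0.01  -0.999] F [ 0.8 -0.  -0.7] w 0.0439
yaw now 95.2 turn 0.03 shift units [-0.22        0.02333333  1.29333333]
```

View pics/s5.png

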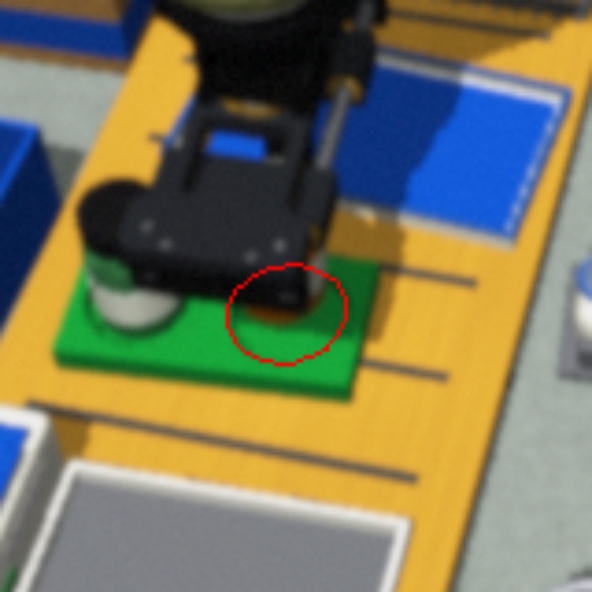

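>>> carry_out(rows=[[1, -0.2, 0, 0, 0], [1, 0, 0, 0.3, 0], [1, 0, 0, 0.3, 0], [1, 0, 0, 0.2, 0], [1, 0, 0, 0.1, 0], [1, 0, 0, 0, 0]])

```text
time: 12.12
ee_pos: [0.6299, 0.0784, 0.1136]
eef_rot: [0.675, 0.738, 0.013, 0.022]
ft_force: [0.0, -1.0, -1.7]
width: 0.0436
```

```bash
python3 - <<'E'
from h import *
go([.626,.079,.100],95)
E
```

```text
t 12.12 tcp [0.6299 0.0784 0.1136] toolx [-0.089  0.996 -0.014] z [ 0.05  -0.01  -0.999] F [ 0.  -1.  -1.7] w 0.0436
yaw now 95.1 turn 0.02 shift units [ 0.03333333 -0.12666667  0.45333333]
```

>>> carry_out(rows=[[1, 0, -0.15, 0.1, 0], [1, 0, 0, 0.15, 0], [1, 0, 0, 0.1, 0], [1, 0, 0, 0.05, 0], [1, 0, 0, 0, 0], [1, 0, 0, 0, 0]])

```text
time: 12.62
ee_pos: [0.6277, 0.078, 0.1024]
eef_rot: [0.675, 0.737, 0.015, 0.024]
ft_force: [-0.3, 0.5, -1.1]
width: 0.0434
```

```bash
python3 - <<'E'
from h import *
go([.626,.079,.100],95)
E
```

```text
t 12.62 tcp [0.6277 0.078  0.1024] toolx [-0.088  0.996 -0.015] z [ 0.056 -0.01  -0.998] F [-0.3  0.5 -1.1] w 0.0434
yaw now 95.1 turn 0.01 shift units [ 0.04       -0.05333333  0.08      ]
```

>>> carry_out(rows=[[1, 0, -0.05, 0.1, 0], [1, 0, 0, 0, 0], [1, 0, 0, 0.06, 0], [1, 0, 0, 0, 0]])

```text
time: 12.95
ee_pos: [0.6305, 0.0773, 0.1013]
eef_rot: [0.675, 0.737, 0.018, 0.028]
ft_force: [-0.8, 0.4, 1.1]
width: 0.0435
```

```bash
python3 - <<'E'
from h import *
go([.626,.079,.100],95)
E
```

```text
t 12.95 tcp [0.6305 0.0773 0.1013] toolx [-0.087  0.996 -0.016] z [ 0.065 -0.01  -0.998] F [-0.8  0.4  1.1] w 0.0435
yaw now 95.0 turn -0.00 shift units [ 0.07       -0.14333333  0.04333333]
```

>>> carry_out(rows=[[1, 0, -0.2, 0, 0], [1, 0, 0, 0, 0]])

```text
time: 13.12
ee_pos: [0.6256, 0.077, 0.1019]
eef_rot: [0.675, 0.737, 0.02, 0.029]
ft_force: [-0.9, 0.3, -0.7]
width: 0.043
```

```bash
python3 - <<'E'
from h import *
go([.626,.079,.100],95); im=camera('wrist'); cv2.imwrite('pics/w6.png',im[150:])
E
```

```text
t 13.12 tcp [0.6256 0.077  0.1019] toolx [-0.087  0.996 -0.016] z [ 0.069 -0.01  -0.998] F [-0.9  0.3 -0.7] w 0.043
yaw now 95.0 turn -0.01 shift units [0.06333333 0.01666667 0.06333333]
```

View pics/w6.png

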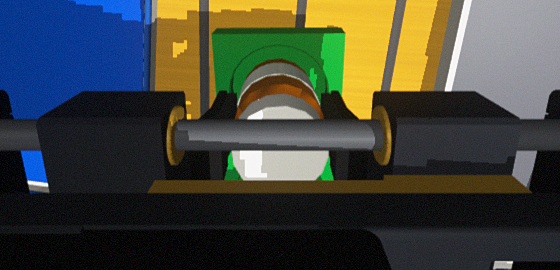

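>>> carry_out(rows=[[1, 0, -0.05, 0.08, 0], [1, 0, -0.04, 0.08, 0], [1, 0, 0, 0, 0]])

```text
time: 13.42
ee_pos: [0.6278, 0.0767, 0.1012]
eef_rot: [0.675, 0.736, 0.023, 0.033]
ft_force: [-0.5, -0.3, -1.9]
width: 0.0435
```

```bash
python3 - <<'E'
from h import *
go([.626,.079,.100],95)
E
```

```text
t 13.42 tcp [0.6278 0.0767 0.1012] toolx [-0.086  0.996 -0.016] z [ 0.079 -0.01  -0.997] F [-0.5 -0.3 -1.9] w 0.0435
yaw now 94.9 turn -0.02 shift units [ 0.08333333 -0.05333333  0.04      ]
```

>>> carry_out(rows=[[1, 0, 0, 0.15, 0], [1, 0, 0, 0.15, 0]])

```text
time: 13.58
ee_pos: [0.6325, 0.0761, 0.097]
eef_rot: [0.676, 0.736, 0.026, 0.036]
ft_force: [-7.4, -2.4, 25.2]
width: 0.0432
```

```bash
python3 - <<'E'
from h import *
for i in range(4): go([.626,.079,.100],95); camera('top')
print(np.round(read_state()['joint_positions'],3))
E
```

```text
t 13.58 tcp [0.6325 0.0761 0.097 ] toolx [-0.084  0.996 -0.018] z [ 0.089 -0.011 -0.996] F [-7.4 -2.4 25.2] w 0.0432
yaw now 94.8 turn -0.03 shift units [ 0.11333333 -0.20666667 -0.1       ]
t 13.63 tcp [0.6324 0.0761 0.0966] toolx [-0.084  0.996 -0.018] z [ 0.088 -0.011 -0.996] F [-4.3 -3.5 20.5] w 0.0435
yaw now 94.8 turn -0.03 shift units [ 0.11333333 -0.20333333 -0.11333333]
t 13.68 tcp [0.6322 0.0761 0.0966] toolx [-0.085  0.996 -0.018] z [ 0.088 -0.011 -0.996] F [-2.4 -3.8 17.1] w 0.0433
yaw now 94.9 turn -0.03 shift units [ 0.11666667 -0.2        -0.11333333]
t 13.73 tcp [0.6322 0.0761 0.0966] toolx [-0.085  0.996 -0.018] z [ 0.088 -0.011 -0.996] F [-1.8 -2.9 17.3] w 0.0433
yaw now 94.9 turn -0.03 shift units [ 0.11333333 -0.2        -0.11333333]
[ 0.438  0.554 -0.843  1.633  0.503  1.086  1.117]
```

>>> carry_out(rows=[[1, 0, -0.2, -0.03, 0], [1, 0, -0.1, 0, 0], [1, 0, 0, 0, 0]])

```text
time: 14.03
ee_pos: [0.6231, 0.0754, 0.0967]
eef_rot: [0.676, 0.736, 0.026, 0.036]
ft_force: [2.1, -0.2, 4.2]
width: 0.0434
```

```bash
python3 - <<'E'
from h import *
go([.626,.079,.100],95);im=camera('wrist'); cv2.imwrite('pics/w7.png',im[150:])
im=camera('side');cv2.imwrite('pics/s7.png',cv2.resize(im[140:300,140:300],None,fx=3,fy=3))
a=cv2.imread('pics/w7.png');b=cv2.resize(cv2.imread('pics/s7.png'),(270,270));cv2.imwrite('pics/c7.png',np.hstack([a[:,100:],b]))
E
```

```text
t 14.03 tcp [0.6231 0.0754 0.0967] toolx [-0.085  0.996 -0.018] z [ 0.089 -0.011 -0.996] F [ 2.1 -0.2  4.2] w 0.0434
yaw now 94.9 turn -0.03 shift units [ 0.11        0.10666667 -0.11      ]
```

View pics/c7.png

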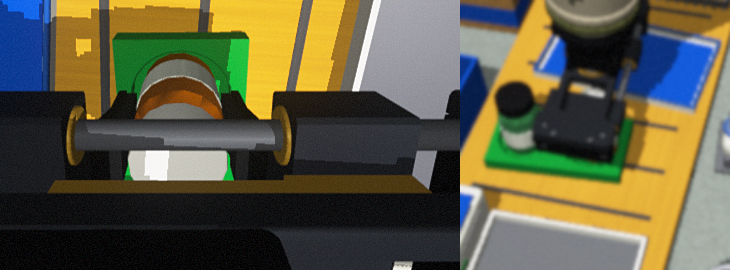

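>>> carry_out(rows=[[-0.1, 0, 0, 0, 0], [-0.3, 0, 0, 0, 0], [-1, 0, 0, 0, 0], [-1, 0, 0, 0, 0], [-1, 0, 0, 0, 0]])

```text
time: 14.55
ee_pos: [0.6215, 0.0754, 0.0944]
eef_rot: [0.675, 0.736, 0.024, 0.034]
ft_force: [0.2, 0.6, 0.2]
width: 0.0667
```

>>> carry_out(rows=[[-1, 0, -0.05, -0.4, 0], [-1, 0, -0.05, -0.7, 0], [-1, 0, -0.08, -0.9, 0], [-1, 0, -0.08, -0.9, 0], [-1, 0, 0, -0.9, 0], [-1, 0, 0, -0.6, 0], [-1, 0, 0, 0, 0]])

```text
time: 15.13
ee_pos: [0.5992, 0.0774, 0.2332]
eef_rot: [0.675, 0.737, 0.023, 0.032]
ft_force: [-0.4, -0.0, 0.6]
width: 0.0872
```

```bash
python3 - <<'E'
from h import *
go([.387,.2535,.24],75);im=camera('wrist'); c=cam('wrist')
for q in ['jar','spare_jar','caddy']:
    for k in pinpoint(q,'wrist')[:2]: print(q,round(k['conf'],2),np.round(k['xy']),ray(c,k['xy'],.046).round(3))
im2=camera('side')
cv2.imwrite('pics/c8.png',np.hstack([cv2.resize(im,None,fx=.75,fy=.75),cv2.resize(im2[140:300,140:300],(315,315))]))
E
```

```text
t 15.13 tcp [0.5992 0.0774 0.2332] toolx [-0.088  0.996 -0.017] z [ 0.079 -0.01  -0.997] F [-0.4 -0.   0.6] w 0.0872
yaw now 95.0 turn 4.01 shift units [ 3.84       -8.35       -0.22666667]
jar 0.88 [276. 206.] [0.629 0.076 0.046]
spare_jar 0.66 [281. 276.] [0.71  0.088 0.046]
spare_jar 0.48 [273. 202.] [0.625 0.072 0.046]
```

View pics/c8.png

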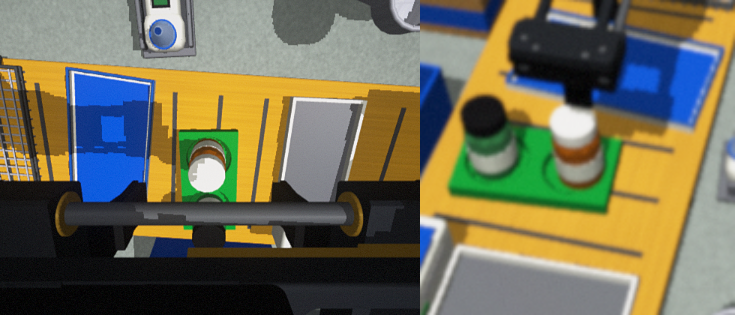

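>>> carry_out(rows=[[-1, 0, 0, 0, 1], [-1, 0, 0, 0, 1], [-1, 0, 0, 0, 1], [-1, 0, 0, 0, 1], [-1, 0.4, -0.9, 0, 0], [-1, 0.4, -0.9, 0, 0], [-1, 0.4, -0.9, 0, 0], [-1, 0.4, -0.9, 0, 0], [-1, 0.4, -0.9, 0, 0], [-1, 0.4, -0.9, 0, 0], [-1, 0.4, -0.9, 0, 0], [-1, 0.4, -0.9, 0, 0], [-1, 0.4, -0.9, 0, 0]])

```text
time: 16.47
ee_pos: [0.3836, 0.2447, 0.1962]
eef_rot: [0.802, 0.597, 0.014, 0.018]
ft_force: [1.1, 0.5, 0.2]
width: 0.0869
```

```bash
cat >> h.py <<'E'
def rect(q,camn,z,c,im=None):
    r=silhouettes(q,camn)
    if not r: print(q,'none'); return
    cn,_=cv2.findContours(r[0]['mask'].astype(np.uint8),cv2.RETR_EXTERNAL,cv2.CHAIN_APPROX_NONE)
    if im is not None: cv2.drawContours(im,cn,-1,(0,0,255),1)
    P=np.array([ray(c,p[0],z)[:2] for k in cn for p in k]); (x,y),(w,h),a=cv2.minAreaRect((P*1000).astype(np.float32))
    if w<h: w,h,a=h,w,a+90
    print(q,round(r[0]['conf'],2),'centre',np.round([x,y],1),'size',np.round([w,h],1),'long-axis yaw',round((a+90)%180-90,1),'box',r[0]['box'])
E
python3 - <<'E'
from h import *
s=st(); print(np.round(s['joint_positions'],3)); c=cam('wrist');im=camera('wrist')
rect('dish','wrist',.12,c,im); rect('carton','wrist',.09,c); rect('tin','wrist',.042,c)
for k in pinpoint('dish','wrist')[:2]: print(k['conf'],ray(c,k['xy'],.09).round(4))
camera('top');c=cam('top'); rect('dish','top',.12,c)
camera('side');c=cam('side'); rect('dish','side',.12,c); 
for k in pinpoint('dish','side')[:2]: print(k['conf'],ray(c,k['xy'],.09).round(4))
cv2.imwrite('pics/w9.png',im)
E
```

```text
t 16.47 tcp [0.3836 0.2447 0.1962] toolx [0.288 0.958 0.002] z [ 0.044 -0.011 -0.999] F [1.1 0.5 0.2] w 0.0869
[ 0.396  0.017 -1.075  1.923  0.056  1.184  0.579]
dish 0.77 centre [385.7 258.3] size [164.5  73.7] long-axis yaw -17.2 box [298.9, 208.8, 111.0, 229.9]
carton 0.84 centre [385.3 250.8] size [129.   62.9] long-axis yaw 72.6 box [285.6, 203.8, 172.5, 82.0]
tin 0.67 centre [369.4 271.7] size [178.3  62.5] long-axis yaw 57.4 box [293.9, 187.6, 194.8, 71.2]
0.87 [0.3863 0.2589 0.09  ]
dish 0.66 centre [416.6 245.1] size [99.8 73.8] long-axis yaw -4.1 box [121.8, 279.4, 46.8, 63.7]
dish 0.85 centre [386.  265.4] size [165.2  85.4] long-axis yaw -15.3 box [334.1, 339.9, 106.5, 69.1]
0.59 [0.3833 0.255  0.09  ]
```

```bash
python3 - <<'E'
from h import *
go([.384,.2525,.115],73.5)
E
```

```text
t 16.97 tcp [0.3858 0.2439 0.1972] toolx [0.289 0.957 0.003] z [ 0.045 -0.01  -0.999] F [ 0.4  0.3 -1.2] w 0.0869
yaw now 73.2 turn -0.06 shift units [ 0.25666667 -0.14        2.74      ]
```

>>> carry_out(rows=[[-1, 0.26, -0.15, 0, 0], [-1, 0, -0.03, 0.4, 0], [-1, 0, -0.03, 0.5, 0], [-1, 0, -0.03, 0.5, 0], [-1, 0, -0.03, 0.4, 0], [-1, 0, 0, 0, 0]])

```text
time: 17.47
ee_pos: [0.3844, 0.2509, 0.1378]
eef_rot: [0.804, 0.595, 0.015, 0.017]
ft_force: [-0.5, -0.2, 1.2]
width: 0.0873
```

```bash
python3 - <<'E'
from h import *
go([.384,.2525,.115],73.5)
E
```

```text
t 17.47 tcp [0.3844 0.2509 0.1378] toolx [0.292 0.956 0.004] z [ 0.044 -0.009 -0.999] F [-0.5 -0.2  1.2] w 0.0873
yaw now 73.0 turn -0.10 shift units [ 0.04666667 -0.02666667  0.76      ]
```

>>> carry_out(rows=[[-1, 0, -0.03, 0.4, 0], [-1, 0, -0.03, 0.35, 0], [-1, 0, 0, 0, 0], [0.3, 0, 0, 0, 0], [1, 0, 0, 0, 0], [1, 0, 0, 0, 0], [1, 0, 0, 0, 0], [1, 0, 0, 0, 0]], force=25)

```text
time: 18.13
ee_pos: [0.3845, 0.2505, 0.1147]
eef_rot: [0.804, 0.594, 0.015, 0.016]
ft_force: [0.1, -0.9, -1.5]
width: 0.0618
```

```bash
python3 - <<'E'
from h import *
go([.384,.2525,.115],73.5)
E
```

```text
t 18.13 tcp [0.3845 0.2505 0.1147] toolx [0.293 0.956 0.005] z [ 0.043 -0.008 -0.999] F [ 0.1 -0.9 -1.5] w 0.0618
yaw now 73.0 turn -0.11 shift units [ 0.06       -0.03333333 -0.01      ]
```

>>> carry_out(rows=[[1, 0, 0, -0.2, 0], [1, 0, 0, -0.5, 0], [1, 0, 0, -0.8, -0.7], [1, 0, 0, -0.9, -0.7], [1, 0, 0, -0.9, -0.7], [1, 0, 0, -0.9, -0.6], [1, 0, 0, -0.4, 0], [1, 0, 0, 0, 0]])

```text
time: 18.8
ee_pos: [0.3758, 0.2527, 0.261]
eef_rot: [0.723, 0.691, 0.012, 0.017]
ft_force: [-0.4, 0.4, -2.1]
width: 0.0623
```

```bash
python3 - <<'E'
from h import *
go([.632,-.066,.25],86.5); print(np.round(read_state()['joint_positions'],2))
camera('side'); c=cam('side'); rect('carton','side',.09,c); rect('tin','side',.042,c);rect('dish','side',.24,c)
E
```

```text
t 18.8 tcp [0.3758 0.2527 0.261 ] toolx [ 0.046  0.999 -0.007] z [ 0.041 -0.009 -0.999] F [-0.4  0.4 -2.1] w 0.0623
yaw now 87.4 turn 0.17 shift units [-10.08333333   9.17333333   0.36666667]
[ 0.45 -0.08 -1.09  1.83 -0.04  1.32  0.89]
carton 0.67 centre [392.5 273.3] size [114.2  61.2] long-axis yaw 72.4 box [328.7, 349.8, 67.6, 70.5]
tin 0.87 centre [390.1 274.5] size [164.3  64.2] long-axis yaw 74.4 box [324.5, 368.5, 77.6, 90.3]
dish 0.74 centre [375.4 250.2] size [174.   95.6] long-axis yaw -1.7 box [352.4, 287.8, 135.8, 73.8]
```

>>> carry_out(rows=[[1, -0.4, 0.4, 0, 0.1], [1, -0.8, 0.72, 0, 0], [1, -0.88, 0.8, 0, 0], [1, -0.88, 0.8, 0, 0], [1, -0.88, 0.8, 0, 0], [1, -0.88, 0.8, 0, 0], [1, -0.88, 0.8, 0, 0], [1, -0.88, 0.8, 0, 0], [1, -0.88, 0.8, 0, 0], [1, -0.88, 0.8, 0, 0], [1, -0.88, 0.8, 0, 0], [1, -0.6, 0.5, 0, 0], [1, -0.3, 0.2, 0, 0], [1, 0, 0, 0, 0]])

```text
time: 20.17
ee_pos: [0.6339, -0.087, 0.2414]
eef_rot: [0.727, 0.686, -0.004, 0.005]
ft_force: [-0.5, -0.1, -1.4]
width: 0.0622
```

```bash
python3 - <<'E'
from h import *
go([.632,-.066,.10],86.5); print(np.round(read_state()['joint_positions'],2))
c=cam('wrist');im=camera('wrist'); 
rect('tray','wrist',.053,c); rect('dish','wrist',read_state()['ee_pos'][2]+.005,c)
E
```

```text
t 20.17 tcp [ 0.6339 -0.087   0.2414] toolx [ 0.058  0.998 -0.013] z [ 0.002 -0.013 -1.   ] F [-0.5 -0.1 -1.4] w 0.0622
yaw now 86.7 turn 0.04 shift units [ 0.69666667 -0.10666667  4.71333333]
[ 0.61  0.46 -0.77  1.38  0.33  1.42  1.36]
tray none
dish 0.69 centre [608.  -79.6] size [115.5  71.3] long-axis yaw -8.3 box [293.6, 209.8, 172.1, 247.7]
```

>>> carry_out(rows=[[1, 0.4, -0.1, 0.3, 0], [1, 0.3, 0, 0.7, 0], [1, 0, 0, 0.9, 0], [1, 0, 0, 0.9, 0], [1, 0, 0, 0.9, 0], [1, 0, 0, 0.6, 0], [1, 0, 0, 0.3, 0], [1, 0, 0, 0, 0]])

```text
time: 20.98
ee_pos: [0.6278, -0.0439, 0.1072]
eef_rot: [0.718, 0.696, 0.001, 0.009]
ft_force: [0.7, -1.3, -1.8]
width: 0.0621
```

```bash
python3 - <<'E'
from h import *
go([.632,-.066,.069],86.5)
c=cam('side');im=camera('side'); rect('dish','side',.12,c); rect('tray','side',.053,c)
def box(x,y,yaw,L,W,z,col):
    a=np.radians(yaw); Rm=np.array([[np.cos(a),-np.sin(a)],[np.sin(a),np.cos(a)]])
    P=np.array([[L/2,W/2],[L/2,-W/2],[-L/2,-W/2],[-L/2,W/2]])@Rm.T+[x,y]
    cv2.polylines(im,[proj(c,np.c_[P,np.full(4,z)]).astype(int)],1,col)
box(.632,-.0605,-3.5,.199,.109,.053,(0,0,255))
cv2.imwrite('pics/s10.png',cv2.resize(im[80:260,140:360],None,fx=3,fy=3))
E
```

```text
t 20.98 tcp [ 0.6278 -0.0439  0.1072] toolx [ 0.031  0.999 -0.011] z [ 0.014 -0.011 -1.   ] F [ 0.7 -1.3 -1.8] w 0.0621
yaw now 88.2 turn 0.34 shift units [-0.72666667  0.18333333  1.27333333]
dish 0.63 centre [609.2  -2. ] size [144.9 109.8] long-axis yaw 33.6 box [237.0, 168.3, 84.8, 42.6]
tray 0.7 centre [630.3 -53.3] size [205.8 123.8] long-axis yaw -2.1 box [239.1, 183.5, 111.4, 47.4]
```

View pics/s10.png

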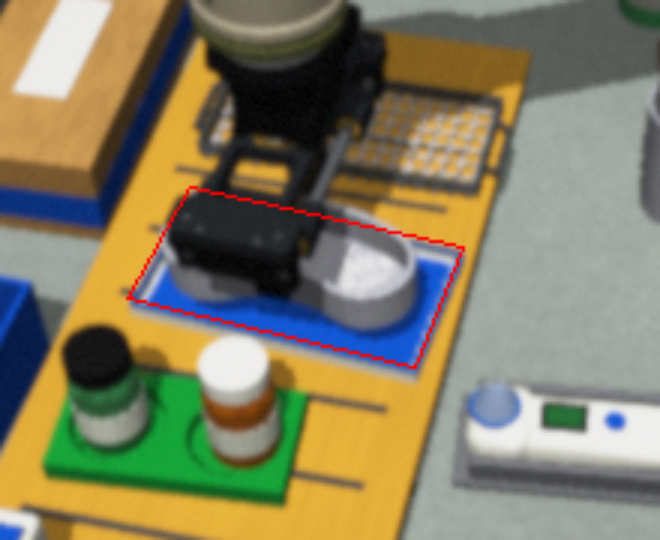

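>>> carry_out(rows=[[1, -0.35, 0.1, 0.1, 0.34], [1, -0.3, 0.1, 0.3, 0], [1, 0, 0, 0.4, 0], [1, 0, 0, 0, 0], [1, 0, 0, 0, 0]])

```text
time: 21.55
ee_pos: [0.6387, -0.0687, 0.0887]
eef_rot: [0.731, 0.682, 0.004, 0.014]
ft_force: [0.9, -0.3, -2.2]
width: 0.062
```

```bash
python3 - <<'E'
from h import *
go([.632,-.065,.069],86.5)
E
```

```text
t 21.55 tcp [ 0.6387 -0.0687  0.0887] toolx [ 0.068  0.998 -0.012] z [ 0.025 -0.014 -1.   ] F [ 0.9 -0.3 -2.2] w 0.062
yaw now 86.1 turn -0.09 shift units [ 0.11       -0.23        0.65666667]
```

>>> carry_out(rows=[[1, 0.1, -0.23, 0.1, 0], [1, 0, 0, 0.2, 0], [1, 0, 0, 0.2, 0], [1, 0, 0, 0, 0]])

```text
time: 21.88
ee_pos: [0.6312, -0.0646, 0.0717]
eef_rot: [0.731, 0.683, 0.004, 0.013]
ft_force: [-0.7, 0.9, -1.9]
width: 0.062
```

```bash
python3 - <<'E'
from h import *
go([.632,-.065,.069],86.5)
E
```

```text
t 21.88 tcp [ 0.6312 -0.0646  0.0717] toolx [ 0.068  0.998 -0.011] z [ 0.024 -0.013 -1.   ] F [-0.7  0.9 -1.9] w 0.062
yaw now 86.1 turn -0.08 shift units [-0.01333333  0.02666667  0.09      ]
```

>>> carry_out(rows=[[1, 0, 0, 0.06, 0], [1, 0, 0, 0.06, 0], [1, 0, 0, 0.06, 0]])

```text
time: 22.13
ee_pos: [0.6314, -0.0646, 0.0682]
eef_rot: [0.731, 0.683, 0.004, 0.013]
ft_force: [-10.0, -1.5, 20.2]
width: 0.0625
```

```bash
python3 - <<'E'
from h import *
go([.632,-.065,.069],86.5)
E
```

```text
t 22.13 tcp [ 0.6314 -0.0646  0.0682] toolx [ 0.068  0.998 -0.013] z [ 0.024 -0.014 -1.   ] F [-10.   -1.5  20.2] w 0.0625
yaw now 86.1 turn -0.08 shift units [-0.01333333  0.02333333 -0.02666667]
```

>>> carry_out(rows=[[1, 0, 0, -0.03, 0], [0, 0, 0, 0, 0], [-0.7, 0, 0, 0, 0], [-0.7, 0, 0, 0, 0], [-0.7, 0, 0, -0.3, 0], [-0.7, 0, 0, -0.6, 0], [-0.7, 0, 0, -0.9, 0], [-1, 0, 0, -0.9, 0], [-1, 0, 0, -0.9, 0], [-1, 0, 0, -0.9, 0], [-1, 0, 0, -0.6, 0], [-1, 0, 0, 0, 0]])

```text
time: 23.13
ee_pos: [0.6272, -0.0606, 0.2327]
eef_rot: [0.73, 0.684, 0.005, 0.013]
ft_force: [0.1, 0.8, 1.1]
width: 0.0865
```

```bash
python3 - <<'E'
from h import *
c=cam('side');im=camera('side'); rect('dish','side',.074,c)
for k in pinpoint('dish','side')[:1]: print(k['conf'],ray(c,k['xy'],.044).round(4))
rect('carton','side',.09,c)
c=cam('wrist');camera('wrist'); rect('dish','wrist',.074,c); rect('tray','wrist',.053,c)
c=cam('top');camera('top'); rect('dish','top',.074,c); rect('tray','top',.053,c)
rect('carton','top',.09,c)
for q,z in [('carton',.042),('tin',0)]:
    for k in pinpoint(q,'top')[:1]: print(q,k['conf'],ray(c,k['xy'],z).round(4))
go([.391,.252,.24],-17)
E
```

```text
dish 0.64 centre [628.1 -46.4] size [172.6  97.8] long-axis yaw -2.8 box [239.9, 170.9, 81.5, 44.7]
0.81 [ 0.633  -0.0561  0.044 ]
carton 0.88 centre [388.5 259. ] size [144.1  61.8] long-axis yaw 73.3 box [330.4, 338.2, 73.5, 96.9]
dish 0.55 centre [623.6 -57.9] size [148.   75.4] long-axis yaw -3.2 box [283.5, 192.3, 85.0, 160.0]
tray 0.86 centre [620.5 -58.2] size [174.  109.1] long-axis yaw -3.3 box [283.6, 181.1, 122.5, 176.5]
dish 0.45 centre [624.3 -58.5] size [192.1 106.2] long-axis yaw -3.4 box [303.2, 166.7, 58.6, 103.5]
tray none
carton 0.67 centre [389.8 241.8] size [138.1  64. ] long-axis yaw 72.6 box [130.5, 295.4, 86.4, 58.4]
carton 0.66 [0.3918 0.2506 0.042 ]
tin 0.59 [0.3862 0.266  0.    ]
t 23.78 tcp [ 0.6256 -0.0612  0.2274] toolx [ 0.065  0.998 -0.011] z [ 0.018 -0.012 -1.   ] F [-0.4  0.5 -0.6] w 0.0871
yaw now 86.2 turn -15.35 shift units [10.53        7.69666667 -0.42      ]
```

>>> carry_out(rows=[[-1, 0, 0, 0, 1], [-1, 0, 0, 0, 1], [-1, 0, 0, 0, 1], [-1, 0, 0, 0, 1], [-1, 0, 0, 0, 1], [-1, 0, 0, 0, 1], [-1, 0, 0, 0, 1], [-1, 0, 0, 0, 1], [-1, 0, 0, 0, 1], [-1, 0, 0, 0, 1], [-1, 0, 0, 0, 1], [-1, 0, 0, 0, 1], [-1, 0, 0, 0, 1], [-1, 0, 0, 0, 1], [-1, 0, 0, 0, 1], [-1, 0, 0, 0, 1], [-1, 0, 0, 0, 1], [-1, 0, 0, 0, 1], [-1, 0, 0, 0, 1], [-1, 0, 0, 0, 1]])

```text
time: 25.45
ee_pos: [0.6253, -0.0604, 0.226]
eef_rot: [0.987, -0.16, 0.009, 0.004]
ft_force: [-0.3, -0.7, -0.4]
width: 0.087
```

```bash
python3 - <<'E'
from h import *
go([.391,.252,.24],-17)
E
```

```text
t 25.45 tcp [ 0.6253 -0.0604  0.226 ] toolx [ 0.948 -0.317  0.019] z [ 0.016 -0.011 -1.   ] F [-0.3 -0.7 -0.4] w 0.087
yaw now -18.5 turn -0.29 shift units [-10.51333333  -7.67333333  -0.46666667]
```

>>> carry_out(rows=[[-1, -0.88, -0.64, -0.05, -0.2], [-1, -0.88, -0.64, -0.05, 0], [-1, -0.88, -0.64, -0.05, 0], [-1, -0.88, -0.64, -0.05, 0], [-1, -0.88, -0.64, -0.05, 0], [-1, -0.88, -0.64, -0.05, 0], [-1, -0.88, -0.64, -0.05, 0], [-1, -0.88, -0.64, -0.05, 0], [-1, -0.88, -0.64, -0.05, 0], [-1, -0.88, -0.64, -0.05, 0], [-1, -0.88, -0.64, -0.05, 0], [-1, 0, 0, 0, 0], [-1, 0, 0, 0, 0]])

```text
time: 26.53
ee_pos: [0.4033, 0.2421, 0.2351]
eef_rot: [0.988, -0.156, 0.011, 0.005]
ft_force: [-0.0, -1.2, 0.0]
width: 0.0872
```

```bash
python3 - <<'E'
from h import *
st(); c=cam('wrist');im=camera('wrist')
rect('carton','wrist',.09,c,im); rect('tin','wrist',.042,c,im)
for q,z in [('carton',.042),('tin',0)]:
    for k in pinpoint(q,'wrist')[:1]: print(q,k['conf'],ray(c,k['xy'],z).round(4))
cv2.imwrite('pics/w11.png',im)
go([.391,.252,.24],-17)
E
```

```text
t 26.53 tcp [0.4033 0.2421 0.2351] toolx [ 0.951 -0.307  0.023] z [ 0.02  -0.013 -1.   ] F [-0.  -1.2  0. ] w 0.0872
carton 0.8 centre [390.5 249.8] size [129.5  56.4] long-axis yaw 72.1 box [256.2, 196.2, 69.8, 142.1]
tin 0.63 centre [408.9 328.2] size [62.4 31.3] long-axis yaw -16.9 box [250.8, 108.6, 66.7, 34.6]
carton 0.7 [0.3922 0.2502 0.042 ]
t 26.78 tcp [0.4047 0.2402 0.2348] toolx [ 0.95  -0.312  0.022] z [ 0.019 -0.013 -1.   ] F [ 0.2  0.1 -0.1] w 0.0869
yaw now -18.2 turn -0.23 shift units [-0.55       -0.24333333 -0.17333333]
```

View pics/w11.png

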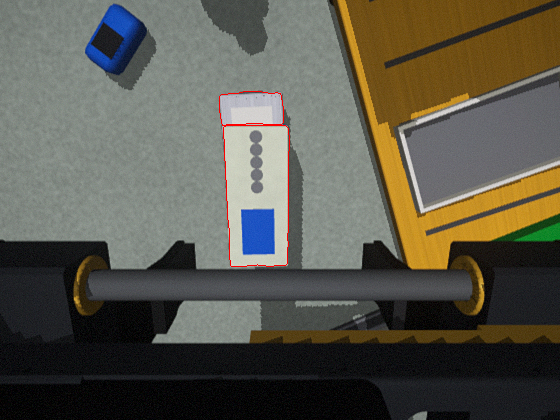

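>>> carry_out(rows=[[-1, -0.35, -0.1, 0.3, 0], [-1, -0.3, -0.1, 0.5, 0], [-1, 0, 0, 0.8, 0], [-1, 0, 0, 0.8, 0], [-1, 0, 0, 0.6, 0], [-1, 0, 0, 0.3, 0], [-1, 0, 0, 0, 0]])

```text
time: 27.37
ee_pos: [0.3887, 0.2491, 0.1284]
eef_rot: [0.987, -0.162, 0.01, 0.004]
ft_force: [-0.5, 0.3, 0.1]
width: 0.0872
```

```bash
python3 - <<'E'
from h import *
go([.3905,.250,.078],-17.9)
E
```

```text
t 27.37 tcp [0.3887 0.2491 0.1284] toolx [ 0.947 -0.32   0.021] z [ 0.018 -0.012 -1.   ] F [-0.5  0.3  0.1] w 0.0872
yaw now -18.7 turn -0.15 shift units [ 0.04666667 -0.04666667  1.68      ]
```

>>> carry_out(rows=[[-1, 0, 0, 0.5, -0.15], [-1, 0, 0, 0.6, 0], [-1, 0, 0, 0.4, 0], [-1, 0, 0, 0.15, 0], [-1, 0, 0, 0, 0]])

```text
time: 27.78
ee_pos: [0.3907, 0.249, 0.079]
eef_rot: [0.988, -0.157, 0.011, 0.004]
ft_force: [-0.6, -0.7, -0.2]
width: 0.0872
```

```bash
python3 - <<'E'
from h import *
go([.3905,.250,.078],-17.9)
E
```

```text
t 27.78 tcp [0.3907 0.249  0.079 ] toolx [ 0.951 -0.309  0.022] z [ 0.02 -0.01 -1.  ] F [-0.6 -0.7 -0.2] w 0.0872
yaw now -18.0 turn -0.02 shift units [-0.01666667 -0.03        0.03333333]
```

Excellent. Close and lift.

>>> carry_out(rows=[[0.3, 0, 0, 0, 0], [1, 0, 0, 0, 0], [1, 0, 0, 0, 0], [1, 0, 0, 0, 0], [1, 0, 0, 0, 0], [1, 0, 0, 0, 0], [1, 0, 0, -0.2, 0], [1, 0, 0, -0.5, 0], [1, 0, 0, -0.8, 0], [1, 0, 0, -0.9, 0], [1, 0, 0, -0.9, 0], [1, 0, 0, -0.7, 0], [1, 0, 0, -0.3, 0], [1, 0, 0, 0, 0]], force=25)

```text
time: 28.95
ee_pos: [0.3866, 0.2507, 0.2177]
eef_rot: [0.988, -0.156, 0.01, 0.003]
ft_force: [0.3, -0.7, -2.6]
width: 0.0562
```

```bash
python3 - <<'E'
from h import *
c=cam('side');camera('side'); rect('tin','side',.042,c); rect('dispenser','side',.056,c)
for k in pinpoint('dispenser','side')[:1]: print(k['conf'],ray(c,k['xy'],.04).round(4))
# bay inner/outer corners in first images
go([.62,.224,.2],-87)
E
```

```text
tin 0.59 centre [388.2 265.9] size [181.1  65.2] long-axis yaw 74.7 box [326.2, 362.1, 79.6, 100.8]
dispenser 0.94 centre [651.2 222. ] size [235.2 118.7] long-axis yaw 0.4 box [179.9, 288.4, 142.7, 82.2]
0.93 [0.6198 0.2254 0.04  ]
t 29.15 tcp [0.3854 0.2498 0.2144] toolx [ 0.951 -0.308  0.017] z [ 0.014 -0.012 -1.   ] F [ 0.5 -0.  -2.3] w 0.0555
yaw now -17.9 turn 13.82 shift units [ 1.26666667 -7.76333333  0.48      ]
```

>>> carry_out(rows=[[1, 0, 0, 0, 1], [1, 0, 0, 0, 1], [1, 0, 0, 0, 1], [1, 0, 0, 0, 1], [1, 0, 0, 0, 1], [1, 0, 0, 0, 1], [1, 0, 0, 0, 1], [1, 0, 0, 0, 1], [1, 0, 0, 0, 1], [1, 0, 0, 0, 1], [1, 0, 0, 0, 1], [1, 0, 0, 0, 1], [1, 0, 0, 0, 1], [1, 0, 0, 0, 1]])

```text
time: 30.32
ee_pos: [0.3765, 0.2439, 0.1929]
eef_rot: [-0.701, 0.713, -0.001, -0.015]
ft_force: [-0.3, -0.4, -2.9]
width: 0.0562
```

```bash
python3 - <<'E'
from h import *
go([.619,.224,.2],-89); print(np.round(read_state()['joint_positions'],2))
E
```

```text
t 30.32 tcp [0.3765 0.2439 0.1929] toolx [-0.018 -1.     0.023] z [-0.02  -0.023 -1.   ] F [-0.3 -0.4 -2.9] w 0.0562
yaw now -91.0 turn -0.41 shift units [ 0.80333333 -8.07       -0.23666667]
[ 0.09  0.04 -0.77  1.91  0.04  1.24 -2.29]
```

>>> carry_out(rows=[[1, 0.05, -0.4, -0.1, 0], [1, 0.08, -0.8, -0.1, -0.2], [1, 0.08, -0.85, -0.1, -0.2], [1, 0.08, -0.85, 0, 0], [1, 0.08, -0.85, 0, 0], [1, 0.08, -0.85, 0, 0], [1, 0.08, -0.85, 0, 0], [1, 0.08, -0.85, 0, 0], [1, 0.08, -0.8, 0, 0], [1, 0.05, -0.4, 0, 0], [1, 0.05, -0.2, 0, 0], [1, 0, 0, 0, 0], [1, 0, 0, 0, 0]])

```text
time: 31.4
ee_pos: [0.6203, 0.2139, 0.1743]
eef_rot: [0.719, -0.694, -0.003, 0.028]
ft_force: [-1.4, -0.4, -2.1]
width: 0.056
```

```bash
python3 - <<'E'
from h import *
go([.619,.224,.12],-89); print(np.round(read_state()['joint_positions'],2))
c=cam('wrist');im=camera('wrist'); rect('dispenser','wrist',.056,c,im); rect('carton','wrist',.2,c)
for k in pinpoint('dispenser','wrist')[:1]: print(k['conf'],ray(c,k['xy'],.04).round(4))
cv2.imwrite('pics/w12.png',im)
E
```

```text
t 31.4 tcp [0.6203 0.2139 0.1743] toolx [ 0.036 -0.999  0.035] z [-0.043 -0.037 -0.998] F [-1.4 -0.4 -2.1] w 0.056
yaw now -87.9 turn 0.21 shift units [-0.33666667  0.04        1.81      ]
[ 0.03  0.55 -0.63  1.37  0.33  1.38 -2.15]
dispenser 0.73 centre [588.8 208.5] size [176.8 106.3] long-axis yaw 2.0 box [277.3, 231.9, 136.0, 197.5]
carton 0.81 centre [648.2 216.2] size [80.2 48.5] long-axis yaw 1.6 box [277.2, 233.1, 136.9, 196.1]
```

View pics/w12.png

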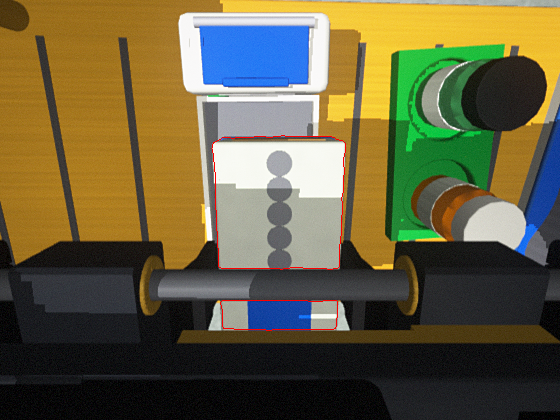

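```bash
python3 - <<'E'
from h import *
c=cam('wrist')
for p in [(198,97),(319,97),(208,235),(186,92),(326,91)]: print(p,ray(c,p,.056).round(4),ray(c,p,.107).round(4))
E
```

```text
(198, 97) [0.7025 0.274  0.056 ] [0.7014 0.2642 0.107 ]
(319, 97) [0.7059 0.1837 0.056 ] [0.7041 0.1913 0.107 ]
(208, 235) [0.5927 0.2694 0.056 ] [0.6128 0.2604 0.107 ]
(186, 92) [0.7057 0.2827 0.056 ] [0.7039 0.2712 0.107 ]
(326, 91) [0.7104 0.1787 0.056 ] [0.7077 0.1873 0.107 ]
```

>>> carry_out(rows=[[1, -0.3, -0.1, 0.2, 0], [1, -0.2, -0.05, 0.4, 0], [1, -0.05, -0.05, 0.6, 0], [1, 0, 0, 0.6, 0], [1, 0, 0, 0.3, 0], [1, 0, 0, 0, 0], [1, 0, 0, 0, 0]])

```text
time: 32.18
ee_pos: [0.621, 0.2351, 0.1087]
eef_rot: [0.721, -0.692, -0.002, 0.026]
ft_force: [-0.1, 0.0, -0.9]
width: 0.056
```

```bash
python3 - <<'E'
from h import *
go([.6225,.227,.081],-87.8)
E
```

```text
t 32.18 tcp [0.621  0.2351 0.1087] toolx [ 0.042 -0.999  0.034] z [-0.038 -0.035 -0.999] F [-0.1  0.  -0.9] w 0.056
yaw now -87.6 turn 0.04 shift units [ 0.27       -0.04        0.92333333]
```

>>> carry_out(rows=[[1, 0.22, -0.05, 0, 0], [1, 0, 0, 0.25, 0], [1, 0, 0, 0.25, 0], [1, 0, 0, 0.15, 0], [1, 0, 0, 0, 0]])

```text
time: 32.6
ee_pos: [0.6234, 0.2276, 0.0902]
eef_rot: [0.721, -0.692, -0.001, 0.024]
ft_force: [-0.1, 0.2, -2.2]
width: 0.0557
```

```bash
python3 - <<'E'
from h import *
go([.6225,.227,.081],-87.8)
E
```

```text
t 32.6 tcp [0.6234 0.2276 0.0902] toolx [ 0.041 -0.999  0.033] z [-0.035 -0.034 -0.999] F [-0.1  0.2 -2.2] w 0.0557
yaw now -87.6 turn 0.03 shift units [0.02       0.03333333 0.30666667]
```

>>> carry_out(rows=[[1, 0, 0, 0.15, 0], [1, 0, 0, 0.08, 0], [1, 0, 0, 0, 0]])

```text
time: 32.85
ee_pos: [0.6236, 0.2275, 0.085]
eef_rot: [0.721, -0.693, -0.0, 0.024]
ft_force: [0.8, -0.4, -1.8]
width: 0.0556
```

```bash
python3 - <<'E'
from h import *
go([.6225,.227,.081],-87.8)
E
```

```text
t 32.85 tcp [0.6236 0.2275 0.085 ] toolx [ 0.041 -0.999  0.032] z [-0.033 -0.034 -0.999] F [ 0.8 -0.4 -1.8] w 0.0556
yaw now -87.7 turn 0.03 shift units [0.01666667 0.03666667 0.13333333]
```

>>> carry_out(rows=[[1, 0, 0, 0.08, 0], [1, 0, 0, 0.06, 0], [1, 0, 0, 0, 0]])

```text
time: 33.1
ee_pos: [0.624, 0.2277, 0.0852]
eef_rot: [0.721, -0.693, 0.001, 0.023]
ft_force: [0.4, -0.6, -2.6]
width: 0.0559
```

```bash
python3 - <<'E'
from h import *
go([.6225,.227,.081],-87.8)
E
```

```text
t 33.1 tcp [0.624  0.2277 0.0852] toolx [ 0.04  -0.999  0.033] z [-0.031 -0.034 -0.999] F [ 0.4 -0.6 -2.6] w 0.0559
yaw now -87.7 turn 0.02 shift units [0.02 0.05 0.14]
```

>>> carry_out(rows=[[1, 0, 0, 0.12, 0], [1, 0, 0, 0.12, 0]])

```text
time: 33.27
ee_pos: [0.625, 0.2276, 0.0833]
eef_rot: [0.72, -0.693, 0.002, 0.022]
ft_force: [-14.2, -8.1, 34.7]
width: 0.056
```

```bash
python3 - <<'E'
from h import *
go([.6225,.227,.081],-87.8)
E
```

```text
t 33.27 tcp [0.625  0.2276 0.0833] toolx [ 0.039 -0.999  0.033] z [-0.027 -0.034 -0.999] F [-14.2  -8.1  34.7] w 0.056
yaw now -87.8 turn 0.01 shift units [0.01666667 0.08333333 0.07666667]
```

>>> carry_out(rows=[[1, 0, 0.05, -0.02, 0], [0.25, 0, 0, 0, 0], [0, 0, 0, 0, 0], [-0.6, 0, 0, 0, 0], [-0.6, 0, 0, 0, 0], [-0.6, 0, 0, -0.3, 0], [-0.6, 0, 0, -0.6, 0], [-1, 0, 0, -0.9, 0], [-1, 0, 0, -0.9, 0], [-1, 0, 0, -0.9, 0], [-1, 0, 0, -0.9, 0], [-1, 0, 0, -0.4, 0], [-1, 0, 0, 0, 0]])

```text
time: 34.35
ee_pos: [0.6271, 0.233, 0.2386]
eef_rot: [0.721, -0.693, 0.001, 0.022]
ft_force: [0.4, -0.5, -0.3]
width: 0.0865
```

```bash
python3 - <<'E'
from h import *
c=cam('wrist');camera('wrist'); rect('carton','wrist',.092,c); rect('dispenser','wrist',.056,c)
c=cam('top');camera('top'); rect('carton','top',.092,c); rect('tin','top',.042,c)
for k in pinpoint('tin','top')[:1]: print(k['conf'],ray(c,k['xy'],0).round(4))
c=cam('side');camera('side'); rect('carton','side',.092,c); rect('tin','side',.042,c)
for k in pinpoint('tin','side')[:1]: print(k['conf'],ray(c,k['xy'],0).round(4))
for k in pinpoint('carton','side')[:1]: print(k['conf'],ray(c,k['xy'],.044).round(4))
go([.389,.262,.22],-16.5); print(np.round(read_state()['joint_positions'],2))
E
```

```text
carton 0.85 centre [624.  228.4] size [131.   55.6] long-axis yaw 2.6 box [278.4, 197.0, 65.6, 144.0]
dispenser 0.62 centre [650.5 224.1] size [215.6 102.7] long-axis yaw 3.2 box [282.1, 159.3, 107.5, 221.9]
carton 0.85 centre [613.5 219.7] size [130.8  67.5] long-axis yaw 2.6 box [147.6, 168.1, 40.5, 76.3]
tin none
carton 0.62 centre [614.5 239.7] size [140.5  79.7] long-axis yaw 3.0 box [195.1, 294.2, 89.9, 52.4]
tin 0.89 centre [388.3 266. ] size [181.   64.6] long-axis yaw 74.6 box [326.3, 357.9, 79.4, 117.6]
0.96 [0.6234 0.2277 0.044 ]
t 34.95 tcp [0.6261 0.2321 0.2344] toolx [ 0.04  -0.999  0.034] z [-0.034 -0.036 -0.999] F [ 0.1  0.2 -0.2] w 0.0872
yaw now -87.7 turn -14.24 shift units [-7.86  1.29  0.48]
[-0.01  0.54 -0.64  1.26  0.32  1.49 -2.15]
```

>>> carry_out(rows=[[-1, 0, 0, 0, -1], [-1, 0, 0, 0, -1], [-1, 0, 0, 0, -1], [-1, 0, 0, 0, -1], [-1, 0, 0, 0, -1], [-1, 0, 0, 0, -1], [-1, 0, 0, 0, -1], [-1, 0, 0, 0, -1], [-1, 0, 0, 0, -1], [-1, 0, 0, 0, -1], [-1, 0, 0, 0, -1], [-1, 0, 0, 0, -1], [-1, 0, 0, 0, -1], [-1, 0, 0, 0, -1]])

```text
time: 36.12
ee_pos: [0.6261, 0.2318, 0.2335]
eef_rot: [0.992, -0.126, -0.015, 0.02]
ft_force: [-0.6, 0.0, 0.1]
width: 0.0868
```

```bash
python3 - <<'E'
from h import *
go([.389,.262,.2],-16.5)
E
```

```text
t 36.12 tcp [0.6261 0.2318 0.2335] toolx [ 0.968 -0.251 -0.024] z [-0.034 -0.036 -0.999] F [-0.6  0.   0.1] w 0.0868
yaw now -14.6 turn 0.39 shift units [-7.86333333  1.28        1.11666667]
```

>>> carry_out(rows=[[-1, 0, 0, 0.1, 0.39], [-1, -0.87, 0.14, 0.1, 0], [-1, -0.87, 0.14, 0.1, 0], [-1, -0.87, 0.14, 0.1, 0], [-1, -0.87, 0.14, 0.1, 0], [-1, -0.87, 0.14, 0.1, 0], [-1, -0.87, 0.14, 0.1, 0], [-1, -0.87, 0.14, 0.1, 0], [-1, -0.87, 0.14, 0.1, 0], [-1, -0.5, 0.14, 0.1, 0], [-1, 0, 0, 0, 0], [-1, 0, 0, 0, 0]])

```text
time: 37.12
ee_pos: [0.39, 0.2567, 0.2059]
eef_rot: [0.989, -0.143, -0.014, 0.022]
ft_force: [0.7, -0.5, 0.6]
width: 0.0869
```

```bash
python3 - <<'E'
from h import *
c=cam('wrist');camera('wrist'); rect('tin','wrist',.042,c)
for k in pinpoint('tin','wrist')[:1]: print(k['conf'],ray(c,k['xy'],0).round(4))
go([.389,.262,.034],-16.5);print(np.round(read_state()['joint_positions'],2))
E
```

```text
tin 0.63 centre [390.7 261.2] size [172.4  61.3] long-axis yaw 74.7 box [280.4, 180.0, 73.6, 182.3]
0.87 [0.39   0.2597 0.    ]
t 37.27 tcp [0.3909 0.2568 0.2059] toolx [ 0.959 -0.284 -0.022] z [-0.035 -0.038 -0.999] F [ 0.1 -0.   0. ] w 0.0874
yaw now -16.5 turn 0.00 shift units [-0.11       -0.14666667  5.73      ]
[ 0.31  0.15 -1.05  1.82  0.14  1.3  -1.07]
```

>>> carry_out(rows=[[-1, 0.06, -0.2, 0.3, -0.24], [-1, 0, -0.2, 0.6, 0], [-1, 0, 0, 0.9, 0], [-1, 0, 0, 0.9, 0], [-1, 0, 0, 0.8, 0], [-1, 0, 0, 0.5, 0], [-1, 0, 0, 0.2, 0], [-1, 0, 0, 0, 0]])

```text
time: 37.93
ee_pos: [0.3996, 0.2643, 0.0741]
eef_rot: [0.99, -0.136, -0.015, 0.018]
ft_force: [-0.7, -0.2, -0.5]
width: 0.0871
```

```bash
python3 - <<'E'
from h import *
go([.390,.261,.034],-15.3)
E
```

```text
t 37.93 tcp [0.3996 0.2643 0.0741] toolx [ 0.962 -0.271 -0.026] z [-0.036 -0.031 -0.999] F [-0.7 -0.2 -0.5] w 0.0871
yaw now -15.7 turn -0.08 shift units [-0.28        0.19        1.33666667]
```

>>> carry_out(rows=[[-1, -0.25, 0.15, 0, -0.08], [-1, 0, 0, 0.4, 0], [-1, 0, 0, 0.5, 0], [-1, 0, 0, 0.3, 0], [-1, 0, 0, 0, 0]])

```text
time: 38.35
ee_pos: [0.392, 0.2619, 0.0394]
eef_rot: [0.991, -0.133, -0.013, 0.016]
ft_force: [-0.7, 0.3, -0.4]
width: 0.087
```

```bash
python3 - <<'E'
from h import *
go([.390,.261,.034],-15.3)
E
```

```text
t 38.35 tcp [0.392  0.2619 0.0394] toolx [ 0.964 -0.265 -0.022] z [-0.031 -0.028 -0.999] F [-0.7  0.3 -0.4] w 0.087
yaw now -15.4 turn -0.01 shift units [-0.05666667  0.04666667  0.18      ]
```

>>> carry_out(rows=[[-1, -0.05, 0.03, 0.18, 0], [-1, 0, 0, 0, 0], [0.2, 0, 0, 0, 0], [1, 0, 0, 0, 0], [1, 0, 0, 0, 0], [1, 0, 0, 0, 0], [1, 0, 0, 0, 0], [1, 0, 0, 0, 0]], force=45)

```text
time: 39.02
ee_pos: [0.3912, 0.2622, 0.0358]
eef_rot: [0.991, -0.134, -0.012, 0.015]
ft_force: [0.6, 0.2, -3.6]
width: 0.06
```

```bash
python3 - <<'E'
from h import *
go([.390,.261,.034],-15.3)
E
```

```text
t 39.02 tcp [0.3912 0.2622 0.0358] toolx [ 0.964 -0.265 -0.02 ] z [-0.028 -0.027 -0.999] F [ 0.6  0.2 -3.6] w 0.06
yaw now -15.4 turn -0.01 shift units [-0.02666667  0.05        0.06      ]
```

>>> carry_out(rows=[[1, 0, 0, -0.2, 0], [1, 0, 0, -0.5, 0], [1, 0, 0, -0.8, 0], [1, 0, 0, -0.9, 0], [1, 0, 0, -0.9, 0], [1, 0, 0, -0.9, 0], [1, 0, 0, -0.9, 0], [1, 0, 0, -0.9, 0], [1, 0, 0, -0.8, 0], [1, 0, 0, -0.4, 0], [1, 0, 0, 0, 0]])

```text
time: 39.93
ee_pos: [0.3929, 0.267, 0.2614]
eef_rot: [0.991, -0.131, -0.016, 0.018]
ft_force: [0.7, 0.2, -3.0]
width: 0.0599
```

>>> carry_out(rows=[[1, 0.3, 0.4, 0, 0], [1, 0.6, 0.7, 0, 0], [1, 0.7, 0.83, 0, 0], [1, 0.7, 0.83, 0, 0], [1, 0.7, 0.83, 0, 0], [1, 0.7, 0.83, 0, 0], [1, 0.7, 0.83, 0, 0], [1, 0.7, 0.83, 0, 0], [1, 0.7, 0.83, 0, 0], [1, 0.7, 0.83, 0, 0], [1, 0.7, 0.83, 0, 0], [1, 0.7, 0.83, 0, 0], [1, 0.7, 0.83, 0, 0], [1, 0.7, 0.83, 0, 0], [1, 0.6, 0.7, 0, 0], [1, 0.4, 0.5, 0, 0], [1, 0.2, 0.2, 0, 0], [1, 0, 0, 0, 0]])

```text
time: 41.43
ee_pos: [0.6003, -0.1937, 0.2453]
eef_rot: [0.992, -0.125, -0.029, 0.019]
ft_force: [-0.1, 0.6, -2.9]
width: 0.0595
```

```bash
python3 - <<'E'
from h import *
go([.633,-.211,.22],-89);print(np.round(read_state()['joint_positions'],2))
c=cam('side');camera('side'); rect('basket','side',.058,c)
for k in pinpoint('basket','side')[:1]: print(k['conf'],ray(c,k['xy'],.04).round(4))
E
```

```text
t 41.43 tcp [ 0.6003 -0.1937  0.2453] toolx [ 0.967 -0.249 -0.052] z [-0.062 -0.03  -0.998] F [-0.1  0.6 -2.9] w 0.0595
yaw now -14.4 turn 14.91 shift units [ 0.59333333 -1.08        0.84333333]
[ 0.72  0.47 -0.71  1.35  0.33  1.49 -0.23]
basket 0.96 centre [ 634.1 -204. ] size [225.8 107.5] long-axis yaw 1.5 box [262.3, 121.8, 104.8, 42.8]
0.7 [ 0.6281 -0.2038  0.04  ]
```

>>> carry_out(rows=[[1, 0, 0, 0, 1], [1, 0, 0, 0, 1], [1, 0, 0, 0, 1], [1, 0, 0, 0, 1], [1, 0, 0, 0, 1], [1, 0, 0, 0, 1], [1, 0, 0, 0, 1], [1, 0, 0, 0, 1], [1, 0, 0, 0, 1], [1, 0, 0, 0, 1], [1, 0, 0, 0, 1], [1, 0, 0, 0, 1], [1, 0, 0, 0, 1], [1, 0, 0, 0, 1]])

```text
time: 42.75
ee_pos: [0.5969, -0.1576, 0.254]
eef_rot: [0.736, -0.676, -0.01, 0.028]
ft_force: [0.5, -0.7, -3.8]
width: 0.0596
```

```bash
python3 - <<'E'
from h import *
go([.633,-.211,.15],-89)
c=cam('wrist');im=camera('wrist'); rect('basket','wrist',.058,c,im); rect('tin','wrist',.24,c)
cv2.imwrite('pics/w13.png',im)
E
```

```text
t 42.75 tcp [ 0.5969 -0.1576  0.254 ] toolx [ 0.085 -0.996  0.023] z [-0.052 -0.028 -0.998] F [ 0.5 -0.7 -3.8] w 0.0596
yaw now -85.1 turn 0.78 shift units [ 1.8        -1.17        3.46666667]
basket 0.7 centre [ 644.6 -210.1] size [213.8  95.8] long-axis yaw 1.4 box [341.6, 131.1, 106.9, 221.1]
tin 0.62 centre [ 618.5 -155.5] size [127.1  69.3] long-axis yaw 4.8 box [279.5, 210.0, 156.4, 241.6]
```

View pics/w13.png

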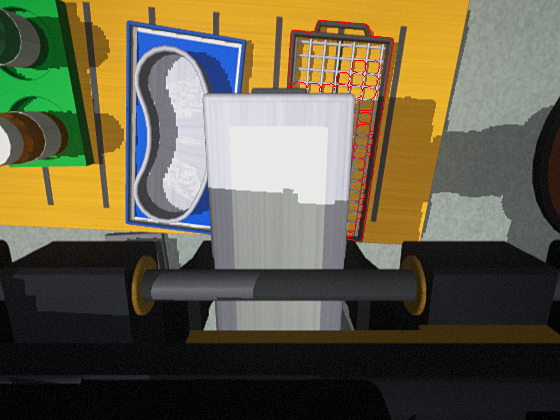

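```bash
python3 - <<'E'
from h import *
c=cam('wrist')
for p in [(290,32),(394,40),(363,240)]: print(p,ray(c,p,.058).round(4))
go([.633,-.211,.15],-89)
E
```

```text
(290, 32) [ 0.7386 -0.1595  0.058 ]
(394, 40) [ 0.7413 -0.2559  0.058 ]
(363, 240) [ 0.5413 -0.261   0.058 ]
t 42.9 tcp [ 0.5971 -0.1581  0.254 ] toolx [ 0.091 -0.996  0.023] z [-0.052 -0.028 -0.998] F [-0.8 -0.1 -3.2] w 0.0595
yaw now -84.8 turn 0.85 shift units [ 1.78333333 -1.16666667  3.46666667]
```

>>> carry_out(rows=[[1, 0, 0, 0, 0.75], [1, 0.5, -0.4, 0, 0], [1, 0.6, -0.5, 0.2, 0], [1, 0.4, -0.3, 0.6, 0], [1, 0.1, 0, 0.7, 0], [1, 0, 0, 0.7, 0], [1, 0, 0, 0.4, 0], [1, 0, 0, 0, 0], [1, 0, 0, 0, 0]])

```text
time: 43.65
ee_pos: [0.6323, -0.2023, 0.1758]
eef_rot: [0.728, -0.685, -0.008, 0.026]
ft_force: [-0.2, 0.6, -2.9]
width: 0.0599
```

```bash
python3 - <<'E'
from h import *
go([.637,-.2085,.082],-88.5)
E
```

```text
t 43.65 tcp [ 0.6323 -0.2023  0.1758] toolx [ 0.061 -0.998  0.025] z [-0.047 -0.028 -0.998] F [-0.2  0.6 -2.9] w 0.0599
yaw now -86.5 turn 0.40 shift units [ 0.21       -0.15        3.12666667]
```

>>> carry_out(rows=[[1, 0.1, -0.15, 0.3, 0.4], [1, 0, -0.1, 0.6, 0], [1, 0, -0.05, 0.6, 0], [1, 0, 0, 0.4, 0], [1, 0, 0, 0.1, 0], [1, 0, 0, 0, 0]])

```text
time: 44.15
ee_pos: [0.6426, -0.2045, 0.1225]
eef_rot: [0.718, -0.695, -0.003, 0.024]
ft_force: [-0.0, 0.6, -3.5]
width: 0.0598
```

```bash
python3 - <<'E'
from h import *
go([.637,-.2085,.082],-88.5)
E
```

```text
t 44.15 tcp [ 0.6426 -0.2045  0.1225] toolx [ 0.033 -0.999  0.029] z [-0.037 -0.03  -0.999] F [-0.   0.6 -3.5] w 0.0598
yaw now -88.1 turn 0.08 shift units [0.12666667 0.19       1.35      ]
```

>>> carry_out(rows=[[1, 0.1, 0.15, 0.1, 0], [1, 0, 0, 0.3, 0], [1, 0, 0, 0.25, 0], [1, 0, 0, 0, 0]])

```text
time: 44.48
ee_pos: [0.6384, -0.2088, 0.1056]
eef_rot: [0.718, -0.695, -0.0, 0.023]
ft_force: [-0.2, -0.4, -4.3]
width: 0.0594
```

```bash
python3 - <<'E'
from h import *
go([.637,-.2085,.082],-88.5)
E
```

```text
t 44.48 tcp [ 0.6384 -0.2088  0.1056] toolx [ 0.033 -0.999  0.031] z [-0.032 -0.032 -0.999] F [-0.2 -0.4 -4.3] w 0.0594
yaw now -88.1 turn 0.08 shift units [-0.01333333  0.04666667  0.78666667]
```

>>> carry_out(rows=[[1, 0, 0, 0.2, 0], [1, 0, 0, 0.2, 0], [1, 0, 0, 0.1, 0], [1, 0, 0, 0, 0]])

```text
time: 44.82
ee_pos: [0.6379, -0.2095, 0.0892]
eef_rot: [0.718, -0.695, -0.0, 0.022]
ft_force: [-0.3, 0.0, -4.0]
width: 0.0598
```

```bash
python3 - <<'E'
from h import *
go([.637,-.2085,.082],-88.5)
E
```

```text
t 44.82 tcp [ 0.6379 -0.2095  0.0892] toolx [ 0.033 -0.999  0.031] z [-0.032 -0.032 -0.999] F [-0.3  0.  -4. ] w 0.0598
yaw now -88.1 turn 0.08 shift units [-0.03333333  0.03        0.24      ]
```

>>> carry_out(rows=[[1, 0, 0, 0.12, 0], [1, 0, 0, 0.1, 0]])

```text
time: 44.98
ee_pos: [0.6381, -0.2097, 0.0829]
eef_rot: [0.718, -0.695, -0.0, 0.022]
ft_force: [-11.7, 2.0, 26.9]
width: 0.0596
```

```bash
python3 - <<'E'
from h import *
go([.637,-.2085,.082],-88.5)
E
```

```text
t 44.98 tcp [ 0.6381 -0.2097  0.0829] toolx [ 0.033 -0.999  0.031] z [-0.031 -0.032 -0.999] F [-11.7   2.   26.9] w 0.0596
yaw now -88.1 turn 0.08 shift units [-0.04333333  0.03666667  0.03      ]
```

>>> carry_out(rows=[[1, 0, 0, -0.03, 0], [0.25, 0, 0, 0, 0], [0, 0, 0, 0, 0], [-0.6, 0, 0, 0, 0], [-0.6, 0, 0, 0, 0], [-0.8, 0, 0, -0.3, 0], [-0.8, 0, 0, -0.6, 0], [-1, 0, 0, -0.9, 0], [-1, 0, 0, -0.9, 0], [-1, 0, 0, -0.9, 0], [-1, 0, 0, -0.9, 0], [-1, 0, 0, -0.4, 0], [-1, 0, 0, 0, 0]])

```text
time: 46.07
ee_pos: [0.644, -0.204, 0.2448]
eef_rot: [0.719, -0.695, 0.003, 0.02]
ft_force: [0.0, -0.3, 0.8]
width: 0.0868
```

```bash
python3 - <<'E'
from h import *
st()
c=cam('wrist');camera('wrist'); rect('tin','wrist',.088,c); rect('basket','wrist',.058,c)
c=cam('side');im=camera('side')
for q,z in [('tin',.046),('carton',.044),('dish',.044),('jar',.046),('spare_jar',.046),('thermometer',0)]:
    for k in pinpoint(q,'side')[:1]: print(q,round(k['conf'],2),ray(c,k['xy'],z).round(4))
im2=camera('top')
cv2.imwrite('pics/fin.png',np.hstack([cv2.resize(im[70:350,60:420],(440,342)),cv2.resize(im2[80:320,90:450],(360,342))]))
E
```

```text
t 46.07 tcp [ 0.644  -0.204   0.2448] toolx [ 0.034 -0.999  0.032] z [-0.024 -0.033 -0.999] F [ 0.  -0.3  0.8] w 0.0868
tin 0.68 centre [ 647.5 -209.7] size [152.3  61.9] long-axis yaw 2.0 box [281.2, 187.7, 71.4, 162.3]
basket 0.7 centre [ 655.6 -210. ] size [194.2  96.8] long-axis yaw 1.1 box [281.9, 170.7, 104.9, 188.7]
tin 0.8 [ 0.6321 -0.2044  0.046 ]
carton 0.85 [0.6177 0.2312 0.044 ]
dish 0.84 [ 0.6306 -0.0595  0.044 ]
jar 0.68 [0.6265 0.0738 0.046 ]
spare_jar 0.62 [0.4244 0.0285 0.046 ]
thermometer 0.96 [ 0.4286 -0.0103  0.    ]
```

View pics/fin.png

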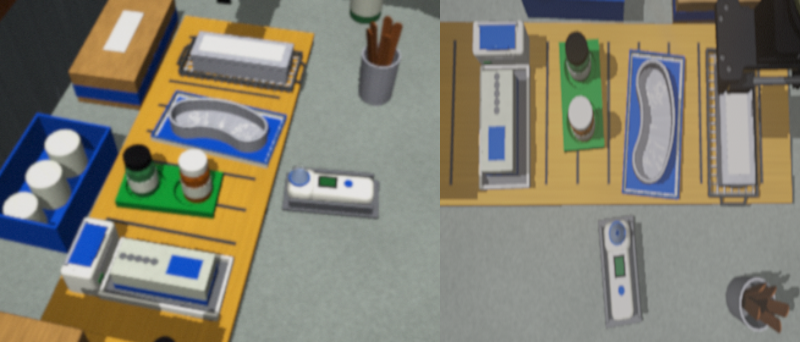

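```bash
python3 -c "
from bench import *
print(close_job())"
```

```text
the job is handed in; nothing more can be done
None
```

All four things are off the pile and in their places, and the job is handed in at about 46 s of the 112 s allowed.

| Thing | Place | Measured position (x, y in m) | Last check |
|---|---|---|---|
| Amber jar | empty caddy well | about (0.628, 0.075) | upright in the last picture |
| Kidney dish | blue-lined tray | about (0.631, −0.059) | aligned with the tray to about 0.1° |
| Carton | refill bay | about (0.624, 0.228) | its top outline matches a carton lying flat on the bay floor |
| Tin | wire basket | about (0.638, −0.21) | lies lengthwise inside the basket; the gripper hid its near end from the wrist camera |

I took them in pile order, and each one touched its floor before I let go. The last side and top pictures show them standing or lying flat. In the same pictures, the green jar and the thermometer are where they started, and the gripper was open and clear above the basket.

- **Tool tilt:** The tool was a few degrees off vertical at times, so the jar, carton and tin touched edge first and settled 2–3 mm on release.
- **Contact force:** The measured wrist force at touchdown was at most about 38 N (the carton).
- **Disagreeing checks:** The networks' last reading for the green jar landed near the thermometer, which the pictures contradict. The side camera's tin and carton positions differ from the wrist camera's by about 6 mm, within the room left in those places.

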